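# Set a steel roller up on the dial comparator

## Task

Set the plain steel roller up for measuring on the dial comparator: lay it centrally across the anvil under the gauge, square and gently up against the back stop, and let go so that it stays there without rolling off. Then bring the lift lever all the way down so that the gauge tip bears on the roller. Do not knock the dial gauge, and leave the other pieces on the bench where they are.

Things in the scene. Friction and masses are not known exactly. Their poses are not given: they have to be found in the camera images.
- roller_center (a point): Centre of the plain steel roller: a smooth cylinder 28 mm in diameter, 54 mm long, flat ends, 0.2 to 0.34 kg, lying on its side on the bench at the start (centre 14 mm above the bench). The x axis of this frame is the roller's axis; y and z turn with it as it rolls. It rolls very easily on any flat surface.
- roller: The same roller, its origin on its rim; use roller_center for its place.
- comparator: Dial comparator stand, fixed. Origin on the bench straight below the anvil's centre; x points from its front to the column at the back, y to the left as seen from the front, z up; turned about the vertical. Cast base 42 mm high, x = -75 to 165, y = -85 to 85 mm. Column 30 mm thick at x = 105 mm, 312 mm high. Nothing else stands in front of or beside the anvil, from the base up to the arm.
- anvil_top (a point): Centre of the anvil's top, 80 mm above the bench; axes as the comparator's. The anvil is a flat steel table 36 mm wide (y), 40 mm deep (x = -20 to +20 mm), on a post 38 mm above the base, so the roller's ends overhang it by 9 mm each side. A roller laid square against the back stop has its centre 14 mm above this point and its axis along y.
- stop_face (a point): Point on the front face of the back stop at the height of the roller's centre: 14 mm behind (+x) the anvil's centre, 94 mm above the bench; axes as the comparator's. The back stop is an upright blade across the back of the anvil, 20 mm wide (y), 7 mm thick, rising 21 mm above the anvil.
- gauge: Dial gauge, fixed over the anvil; same frame as the comparator. Dial 58 mm in diameter, x = -15 to 10 mm, 211 to 269 mm above the bench (cap to 278). An arm from the column, 22 mm wide, 184 to 208 mm above the bench, holds it in a ring 25 mm in diameter at x = y = 0; an 8 mm stem comes down from there to 166 mm, and from the stem the spindle (5 mm thick, its end 8 mm).
- spindle: The gauge's moving spindle with its sprung, ball-ended tip; it moves straight up and down on the line x = y = 0 of the comparator.
- gauge_tip (a point): Lowest point of the spindle. At the start, lever raised, it is 123 to 127 mm above the bench, 15 to 19 mm above the top of a roller lying on the anvil. It follows the lever, 22 mm per rad, and is sprung; with the lever right down it would be at 105 mm, so that on a roller (top at 108 mm) it is held up and bears with about 3 N.
- lift_lever (a joint): Angle of the lift lever in rad: 0 = all the way down (level, pointing to the front, at its end stop), 1.05 = fully up. Starts between 0.85 and 1.0. It turns stiffly (about 2 to 3 N at the knob) and stays where it is left.
- lever_pivot (a point): The lever's pivot, at the right-hand side of the arm: x = 30, y = -80, z = 197 mm in the comparator's frame. The pivot axis is the comparator's y. Does not move.
- lever_knob (a point): Centre of the ball knob, 20 mm in diameter, on the lever's end, 85 mm from the pivot; at lever angle a it stands 85 cos(a) mm in front (-x of the comparator) of the pivot and 85 sin(a) mm above it. Nothing stands above it.
- arbor_center (a point): Centre of a stepped steel arbor lying on the bench (bystander): 70 mm long, 22 mm thick over the middle 30 mm, 12 mm at both ends. x along its axis.
- bush_center (a point): Centre of a steel bush standing on the bench (bystander): a short tube 34 mm in diameter with an 18 mm bore, 30 mm high.
- driver_mid (a point): Middle of a wood-handled screwdriver, 190 mm long, lying on the bench (bystander).
- loupe_mid (a point): Middle of a black eye loupe, 40 mm in diameter, 34 mm high, on the bench in front (bystander).
- bottle_mid (a point): Middle of a small amber oil bottle, 36 mm in diameter, 75 mm high (bystander).
- hammer_mid (a point): Middle of a small hammer, 220 mm long, lying on the bench (bystander).
There are look-alikes about, which are no part of the job. Leave any turquoise or yellow look-alike of the roller alone.

How it is judged:
On the way:
1. the roller lies on the anvil, square against the back stop, let go and at rest, with the lift lever still up (x of roller_center in the frame of comparator between -0.002 and 0.002 m and y of roller_center in the frame of comparator between -0.008 and 0.008 m and z of roller_center in the frame of comparator between 0.092 and 0.0965 m and angle between the x axis of roller_center and the y axis of comparator, either way round below 0.08 rad and linear speed of roller below 0.01 m/s and contact force between each of the fingers, the arm and roller below 0.05 N and value of joint lift_lever above 0.7 rad), for 0.3 s.
At the end, for the whole second after the job is handed in: The roller lies on the anvil against the back stop (gap under 2 mm), centred across the anvil within 8 mm, its axis square to the stand within 0.08 rad, at rest and released; the lift lever is right down (within 0.06 rad) and the gauge tip bears on the roller with over 1 N (x of roller_center in the frame of comparator between -0.002 and 0.002 m and y of roller_center in the frame of comparator between -0.008 and 0.008 m and z of roller_center in the frame of comparator between 0.092 and 0.0965 m and angle between the x axis of roller_center and the y axis of comparator, either way round below 0.08 rad and linear speed of roller below 0.01 m/s and contact force between each of the fingers, the arm and roller below 0.05 N and value of joint lift_lever below 0.06 rad and contact force between spindle and roller above 1 N); the robot touches nothing.
It fails at once if the dial gauge or its spindle is knocked by the robot (over 8 N) (contact force between any of the fingers, the arm and gauge above 8 N or contact force between any of the fingers, the arm and spindle above 8 N).
It fails at once if the roller is knocked against the gauge or spindle (over 12 N) (contact force between roller and gauge above 12 N or contact force between roller and spindle above 12 N).
It fails at once if the roller is dropped on, or rammed or pressed against, the anvil or back stop (over 40 N) (contact force between roller and comparator above 40 N).
It fails at once if another piece on the bench is moved by more than 30 mm (distance of any of arbor_center, bush_center, driver_mid, loupe_mid, bottle_mid, hammer_mid from where it was at the start of the episode above 0.03 m).
It also fails if it takes over 72 s, if anything falls off the work surface, if the arm or the gripper's body presses on something with over 40 N, if the wrist force passes 120 N, or if a joint passes its speed limit or range.

## Robot

A 6-joint arm with a two-finger parallel gripper is mounted at the origin on the work surface. World frame = base frame: x ahead of the robot, y to its left, z up, the work surface at z = 0. Lengths are in m, angles in rad, forces in N, time in s.
With the tool pointing down it reaches from about 0.25 to 0.725 m from the base axis. Payload 4 kg.
Tool frame: the origin (TCP) lies on the centre line of the jaws, within the pads' length; the fingertips stand tip_reach ahead of it and the grasp point (between the pads) lies 5 mm behind it (tip_reach is the distance from the TCP to the fingertips, in m); z points along the fingers, y is the direction in which the jaws open and shut (so a half turn about z gives the same grasp; the last joint's range is limited). The gripper opens to 85 mm and grips with 20 to 120 N. Pads are 22 mm wide; open, the fingers measure 114 mm over their backs; the gripper's body (76 mm by 85 mm) begins 54 mm behind the grasp point. The pads swing forward as they close: fully open they stand 13 mm farther back than shut.
Start: joints at [1.138, 0.241, 0.005, 1.335, 0, 1.571], TCP at [0.21, 0.454, 0.245] pointing down, gripper open.
Joint ranges: [-2.72, 2.72], [-1.05, 1.87], [-1.09, 1.28], [-1.99, 2.15], [-1.42, 1.44], [-3.14, 3.14]. Speed limits (rad/s): [2.79, 2.79, 3.14, 3.14, 3.14, 3.14].

## Interface

Orientations are given as a unit quaternion [x, y, z, w].
In Python, from workcell import * gives the robot as it stands.
- The arm moves only by the tool arm_command, never from a script. Its arguments are lists of equal length, an entry for each row: "translation": the shift along the tool's x, y, z in cm, a list of three; "turn": the turn about the tool's z in rad; "hand": the closure, from 0 (fully open) to 1 (shut). In form: {"translation": [[x, y, z], ...], "turn": [turn, ...], "hand": [hand, ...]}. A call has 1 to 5 rows; each row is the pose to reach, as a shift and turn from the pose commanded when the call began, along the tool's axes at that moment; what a row does not reach only later rows make up. A row lasts 1/12 s, in which the tool goes at most 41.7 mm and 7.16 degrees, less where a joint would pass 70% of its speed; a pose out of reach is approached as far as the arm can. A call with a gripper value outside its range is refused whole. The fingers move at their own pace and stop on an object; the grip force is fixed at half the most. Time passes only in rows, so rows that repeat a pose let the fingers close. It gives the time, the measured TCP pose, the force and the opening at its end, in the units of the state.
- get_obs(): the state, without advancing time (a new reading comes with each control period).
- camera(name): name is "scene" or "side" or "wrist"; returns (picture, depth): 400x640x3 uint8, red, green, blue; 400x640 float32, m along the optical axis (not along the pixel's ray), 0 where there is no reading.
- camera_info(name): a dict with "mtx" (3x3 intrinsics, pixels), "world_to_cam" (4x4, takes a point from world to camera coordinates). Camera axes: x right, y down, z forward; pixel columns grow to the right and rows downward; lengths in m; the calibration is good to about 2 mm. A picture is of the moment at which its call begins: read the wrist's pose just before it. camera_info takes no time and is no camera call; for the wrist camera it gives the pose at the moment of the call.
- job_done(): hands the job in, once; it reports no verdict.
Trained networks look in the newest picture that a camera, given by its name, has taken for a name from the list of things; names that differ only in an ending like _2 or _b are one class to them, and where a whole thing is asked for, a point or a joint stands for the part that bears it (a point fixed in the world has none). Each returns a list of dicts, best first, with "conf" (0 to 1); they miss things now and then, are a little off and sometimes report something else, mostly with a low value. They report only what shows in the picture. A call takes as long as a camera call. They do not tell look-alikes from the thing itself.
- search_frame(camera, name): "location" ([row, column] in pixels, amid what is visible of it).
- spot_point(camera, name): "location" ([row, column] in pixels: a listed point, or the origin of a listed thing).
The state is a dict: "clock": time; "joint_pos": joint angles; "joint_vel": joint speeds; "tau": joint torques, N m; "eef_pos": TCP position; "tool_rot": TCP orientation; "ft_force": force on the tool from outside, world axes, zero at the start; "ft_torque": the same for the moment, N m; "grip_width": finger opening in m.
Only numpy, scipy, OpenCV 4.12 (cv2) and the standard library are available. Lean on these libraries where they do the work, as an engineer would, in place of code of your own. Each camera call takes 0.05 s, during which the arm holds its last target. There are 200 camera calls.

## Working session

There is one attempt and no reset: what is moved stays moved. The work goes in short steps, Python scripts to look and compute and a tool call to move; the robot and the scene stay as the last step left them, time stands still between calls to the robot, and variables do not carry over. Pictures are saved under pics/ and viewed, about 8 in all and at most 12, crops included, and the job is handed in when it is done.

Besides the shell and the picture viewer there is one more tool, called after "Call:" as name(argument=value, ...), one argument or row to a line, values as JSON. arm_command: Moves the arm, as the interface text tells. Its arguments: {"type":"object","properties":{"translation":{"type":"array","items":{"type":"array","items":{"type":"number"}}},"turn":{"type":"array","items":{"type":"number"}},"hand":{"type":"array","items":{"type":"number"}}},"required":["translation","turn","hand"]}

```bash
ls; mkdir -p pics; cat > h.py <<'E'
from workcell import *
import numpy as np, cv2
def w(cam,px,d=None,z=None,info=None):
    i=info or camera_info(cam); K=np.array(i["mtx"]);T=np.linalg.inv(np.array(i["world_to_cam"]))
    r=np.linalg.inv(K)@[px[1],px[0],1.]
    o=T[:3,3];v=T[:3,:3]@r
    s=d if z is None else (z-o[2])/v[2]
    return o+s*v
def proj(cam,p,info=None):
    i=info or camera_info(cam); q=np.array(i["world_to_cam"])@np.append(p,1); q=np.array(i["mtx"])@q[:3]; return q[[1,0]]/q[2]
def save(n,im,box=None,f=1):
    if box: im=im[box[0]:box[1],box[2]:box[3]]
    cv2.imwrite("pics/"+n,cv2.resize(im[:,:,::-1],None,fx=f,fy=f,interpolation=cv2.INTER_CUBIC))
E
python3 - <<'E'
from h import *
o=get_obs();print(o)
ims=[]
for c in("scene","side"):
    im,d=camera(c);np.save(c+"_d.npy",d);np.save(c+".npy",im);ims.append(im)
    print(c,camera_info(c)["world_to_cam"])
    for n in["roller_center","anvil_top","stop_face","lever_pivot","lever_knob","gauge_tip","arbor_center","comparator","bush_center"]:
        for r in spot_point(c,n)[:3]:
            if r["conf"]<.2: continue
            p=r["location"];dd=d[int(p[0]),int(p[1])]
            print(n,round(r["conf"],2),np.round(p,1),np.round(w(c,p,dd),3))
save("a.png",ims[0],f=1.25);save("b.png",ims[1],f=1.25)
E
```

```text
pics
{'clock': 0.0, 'joint_pos': array([1.13799541e+00, 2.41431719e-01, 3.72350728e-03, 1.33519300e+00,
       2.40140868e-05, 1.57081134e+00]), 'joint_vel': array([-0.00023568,  0.00062391, -0.00086524,  0.00188928,  0.00083774,
       -0.00073049]), 'tau': array([-1.66303878e-03, -3.72321117e+01,  2.52405524e+01,  1.69740699e-02,
        3.51773885e-06,  1.07118274e-05]), 'eef_pos': array([0.2094493 , 0.4533549 , 0.24440329]), 'tool_rot': array([ 2.14722654e-01,  9.76674497e-01, -1.02532117e-03, -2.37695266e-04]), 'ft_force': array([-0.30660137,  0.12390464,  0.61297815]), 'ft_torque': array([-0.08085646,  0.06001908, -0.00723863]), 'grip_width': 0.08573614073773732}
scene [[ 0.83645692  0.54802948 -0.00187385 -0.47453785]
 [ 0.38379441 -0.58821898 -0.71182883 -0.14262442]
 [-0.39120541  0.59469498 -0.70235049  1.67100201]
 [ 0.          0.          0.          1.        ]]
roller_center 0.51 [254.5 250.1] [ 0.465 -0.207  0.027]
roller_center 0.43 [234.4 272. ] [ 0.468 -0.111  0.023]
roller_center 0.43 [232.  235.6] [ 0.375 -0.164  0.026]
anvil_top 0.55 [186.3 353.6] [0.592 0.146 0
[... 504 characters left out ...]
72995352  0.2881057 ]
 [ 0.33828012  0.64702167 -0.68332241  1.1336449 ]
 [ 0.          0.          0.          1.        ]]
roller_center 0.87 [297.1 259.5] [ 0.352 -0.141  0.018]
roller_center 0.74 [300.3 313. ] [ 0.455 -0.214  0.026]
roller_center 0.65 [271.9 293.9] [ 0.453 -0.12   0.025]
anvil_top 0.73 [169.9 293.5] [0.597 0.167 0.077]
stop_face 0.97 [166.5 294.5] [0.599 0.162 0.092]
lever_pivot 0.56 [151.2 315.7] [0.622 0.076 0.196]
lever_knob 0.73 [166.8 297. ] [0.601 0.151 0.098]
lever_knob 0.65 [132.8 294. ] [0.566 0.08  0.272]
arbor_center 0.68 [336.8 325.9] [ 0.437 -0.307  0.02 ]
comparator 0.61 [193.5 289.2] [0.559 0.121 0.04 ]
bush_center 0.72 [278.5 361.4] [ 0.583 -0.219  0.03 ]
```

View pics/a.png

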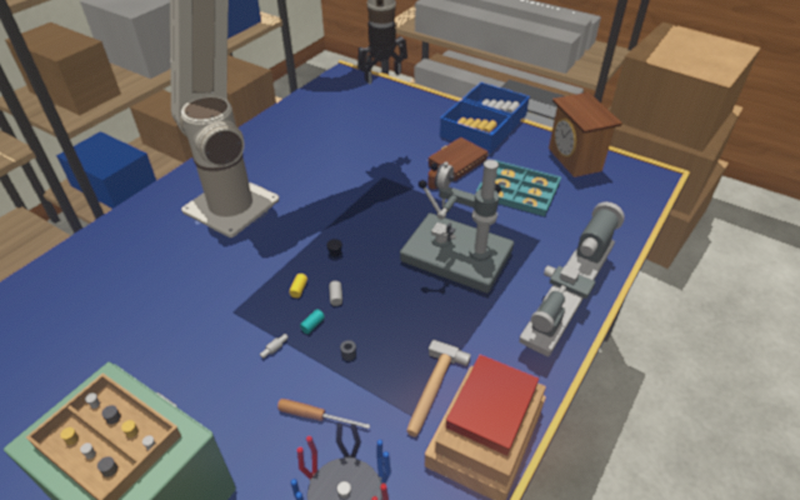

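```bash
python3 - <<'E'
from h import *
im=np.load("side.npy"); save("c.png",np.vstack([im[100:240,220:380],im[240:350,220:380]]),f=2.4)
E
```

```text
(no output)
```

View pics/c.png

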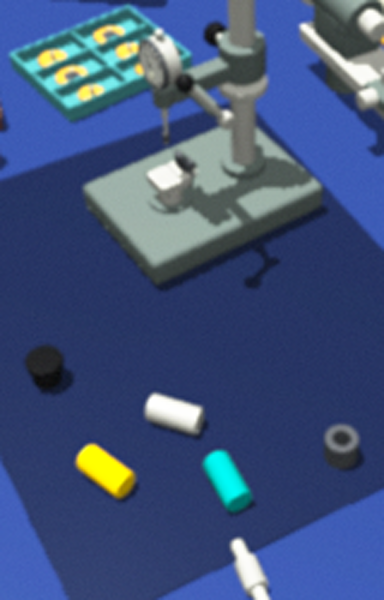

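The scene crop shows three roller-like cylinders: grey at scene px (234,269), yellow at (228,239) and turquoise at (257,250). The side crop shows the same three. Grey is the plain steel one, as the crop confirms. The comparator stands behind it with its lever raised on the right side.

```bash
cat > fit.py <<'E'
from h import *
def cloud(c,im,d,info=None):
    i=info or camera_info(c);K=np.array(i["mtx"]);T=np.linalg.inv(np.array(i["world_to_cam"]))
    v,u=np.nonzero(d>0);z=d[v,u]
    P=np.linalg.inv(K)@np.stack([u*z,v*z,z]);P=(T[:3,:3]@P).T+T[:3,3]
    return P,im[v,u].astype(float)
E
python3 - <<'E'
from fit import *
for c in("scene","side"):
    P,C=cloud(c,np.load(c+".npy"),np.load(c+"_d.npy"))
    # roller
    m=(np.hypot(P[:,0]-.46,P[:,1]+.116)<.06)&(P[:,2]>.005)&(P[:,2]<.04)&(C.max(1)-C.min(1)<40)&(C.mean(1)>90)
    xy=P[m][:,:2].astype(np.float32);r=cv2.minAreaRect(xy)
    print(c,"roller",m.sum(),r,xy.mean(0),P[m][:,2].max())
    u,s,vt=np.linalg.svd(xy-xy.mean(0));print("axis",np.degrees(np.arctan2(vt[0,1],vt[0,0])),s)
    ms=(np.abs(P[:,2]-.042)<.006)&(np.hypot(P[:,0]-.62,P[:,1]-.15)<.2)&(C[:,2]-C[:,0]<20)
    print("base",ms.sum(),cv2.minAreaRect(P[ms][:,:2].astype(np.float32)),np.median(P[ms][:,2]))
    mm=(np.abs(P[:,2]-.08)<.006)&(np.hypot(P[:,0]-.595,P[:,1]-.157)<.04)
    print("anvil",mm.sum(),cv2.minAreaRect(P[mm][:,:2].astype(np.float32)),np.median(P[mm][:,2]))
    mc=(P[:,2]>.22)&(P[:,2]<.3)&(np.hypot(P[:,0]-.66,P[:,1]-.19)<.12)
    mc=(P[:,2]>.285)&(P[:,2]<.32)&(np.hypot(P[:,0]-.68,P[:,1]-.19)<.1)
    print("column",mc.sum(),P[mc].mean(0))
E
```

```text
scene roller 152 ((0.4528396427631378, -0.11286933720111847), (0.026841187849640846, 0.05854542553424835), 39.149314880371094) [ 0.45642677 -0.1158786 ] 0.03208861628190962
axis -49.040447 [0.21379589 0.09346831]
base 2321 ((0.6282884478569031, 0.1586955487728119), (0.2400241196155548, 0.17329291999340057), 5.273618698120117) 0.04095440479480961
anvil 118 ((0.5895425081253052, 0.1566629409790039), (0.05561758577823639, 0.038160599768161774), 7.239007949829102) 0.07889858537687833
column 139 [0.68889408 0.16093941 0.30271747]
side roller 259 ((0.4522949755191803, -0.11238567531108856), (0.02667761966586113, 0.053800731897354126), 38.22682571411133) [ 0.45072433 -0.11514016] 0.03385570926009507
axis -47.088142 [0.26101762 0.10751195]
base 2565 ((0.6250380873680115, 0.15942975878715515), (0.2367399036884308, 0.17108319699764252), 5.950967788696289) 0.04211666576329676
anvil 153 ((0.5893127918243408, 0.15856075286865234), (0.05576365813612938, 0.04079839959740639), 2.8124637603759766) 0.07959547271735878
column 158 [0.68423911 0.16248117 0.30279204]
```

Call:
arm_command(
  translation=[
    [-3,-2.7,-1],
    [-6,-5.4,-2],
    [-9,-8.1,-3],
    [-12,-10.8,-4],
    [-15,-13.5,-5],
  ],
  turn=[0,0,0,0,0],
  hand=[0,0,0,0,0],
)

```text
clock: 1.42
eef_pos: [0.2894, 0.2668, 0.2958]
tool_rot: [0.214, 0.977, 0.0, 0.0]
ft_force: [0.8, 1.2, 0.2]
grip_width: 0.0853
```

Call:
arm_command(
  translation=[
    [-3,-2.7,-1],
    [-6,-5.4,-2],
    [-9,-8.1,-3],
    [-12,-10.8,-4],
    [-15,-13.5,-5],
  ],
  turn=[0,0,0,0,0],
  hand=[0,0,0,0,0],
)

```text
clock: 1.83
eef_pos: [0.369, 0.0811, 0.3462]
tool_rot: [0.215, 0.977, 0.0, 0.001]
ft_force: [1.6, 0.9, -0.5]
grip_width: 0.0855
```

Call:
arm_command(
  translation=[
    [-3,-2.7,0],
    [-6,-5.4,0],
    [-9,-8.1,0],
    [-12,-10.8,0],
    [-15,-13.5,0],
  ],
  turn=[-0.12,-0.24,-0.36,-0.48,-0.6],
  hand=[0,0,0,0,0],
)

```text
clock: 2.25
eef_pos: [0.438, -0.0783, 0.3457]
tool_rot: [-0.047, 0.999, 0.0, 0.0]
ft_force: [0.4, -0.6, -0.2]
grip_width: 0.0855
```

Call:
arm_command(
  translation=[
    [0,0,0],
    [0,0,0],
    [0,0,0],
    [0,0,0],
    [0,0,0],
  ],
  turn=[-0.12,-0.24,-0.36,-0.48,-0.52],
  hand=[0,0,0,0,0],
)

```text
clock: 2.67
eef_pos: [0.4377, -0.0769, 0.3453]
tool_rot: [-0.302, 0.953, 0.0, -0.0]
ft_force: [-0.1, 0.2, -0.8]
grip_width: 0.0854
```

```bash
cat >> h.py <<'E'
from scipy.spatial.transform import Rotation as Ro
def plan(t,Rt=None):
    o=get_obs();R=Ro.from_quat(o["tool_rot"]);print("clock",o["clock"],"eef",o["eef_pos"].round(4),"j",o["joint_pos"].round(3),"F",o["ft_force"].round(1),"w",round(o["grip_width"],4))
    print("R cols\n",R.as_matrix().round(3))
    if t is not None: print("delta cm tool",(R.inv().apply(np.array(t)-o["eef_pos"])*100).round(2))
E
python3 - <<'E'
from fit import *
plan([.4525,-.1125,.30])
o=get_obs();i=camera_info("wrist");im,d=camera("wrist");save("d.png",im,f=1.2)
Rm=Ro.from_quat(o["tool_rot"]).as_matrix();T=np.linalg.inv(np.array(i["world_to_cam"]))
print("cam in tool",Rm.T@(T[:3,3]-o["eef_pos"]),"\n",Rm.T@T[:3,:3],i["mtx"])
P,C=cloud("wrist",im,d,i)
m=(np.hypot(P[:,0]-.4525,P[:,1]+.1125)<.055)&(P[:,2]>.005)&(P[:,2]<.04)&(C.max(1)-C.min(1)<40)&(C.mean(1)>90)
print(m.sum(),cv2.minAreaRect(P[m][:,:2].astype(np.float32)),P[m][:,2].max())
# gripper extents in tool frame
for c in("scene","side"):
    im,d=camera(c);P,C=cloud(c,im,d);Q=(P-o["eef_pos"])@Rm
    for a in range(-16,4,2):
        k=(abs(Q[:,2]-a/100)<.01)&(np.hypot(Q[:,0],Q[:,1])<.09)
        if k.sum()>5:print(c,a,k.sum(),np.percentile(Q[k,:2],[2,98],axis=0).round(3).tolist())
E
```

```text
clock 2.6667 eef [ 0.4377 -0.0769  0.3453] j [-0.174  0.108  0.1    1.563  0.    -0.787] F [-0.1  0.2 -0.8] w 0.0854
R cols
 [[-0.818 -0.575 -0.   ]
 [-0.575  0.818  0.   ]
 [ 0.     0.    -1.   ]]
delta cm tool [ 0.84 -3.77  4.53]
cam in tool [ 0.07470395  0.00036435 -0.12905497] 
 [[-3.57686381e-04 -9.54867121e-01 -2.97033085e-01]
 [ 9.99999505e-01 -6.17435082e-04  7.80661372e-04]
 [-9.28826524e-04 -2.97032659e-01  9.54866869e-01]] [[308.78173536   0.         314.09252565]
 [  0.         308.78173536 201.94450946]
 [  0.           0.           1.        ]]
687 ((0.4532054364681244, -0.1086995005607605), (0.026652058586478233, 0.05378913879394531), 40.70234680175781) 0.030077084488857653
scene -16 285 [[-0.034, -0.039], [0.036, 0.003]]
scene -14 255 [[-0.035, -0.04], [0.035, -0.005]]
scene -12 188 [[-0.034, -0.04], [0.035, -0.012]]
scene -10 187 [[-0.016, -0.071], [0.017, -0.012]]
scene -8 153 [[-0.018, -0.074], [0.02, 0.009]]
scene -6 97 [[-0.015, -0.077], [0.014, -0.032]]
scene -4 24 [[-0.011, -0.075], [0.012, -0.051]]
scene -2 71 [[-0.009, -0.059], [0.012, 0.044]]
scene 0 25 [[-0.008, -0.058], [0.012, 0.043]]
side -16 466 [[-0.018, -0.037], [0.038, 0.027]]
side -14 381 [[-0.011, -0.038], [0.038, 0.023]]
side -12 278 [[-0.008, -0.037], [0.038, 0.021]]
side -10 522 [[-0.01, -0.069], [0.019, 0.065]]
side -8 479 [[-0.011, -0.071], [0.02, 0.067]]
side -6 497 [[-0.013, -0.073], [0.017, 0.071]]
side -4 180 [[-0.011, -0.071], [0.013, 0.067]]
side -2 168 [[-0.01, -0.056], [0.012, 0.056]]
side 0 59 [[-0.009, -0.055], [0.011, 0.054]]
```

View pics/d.png

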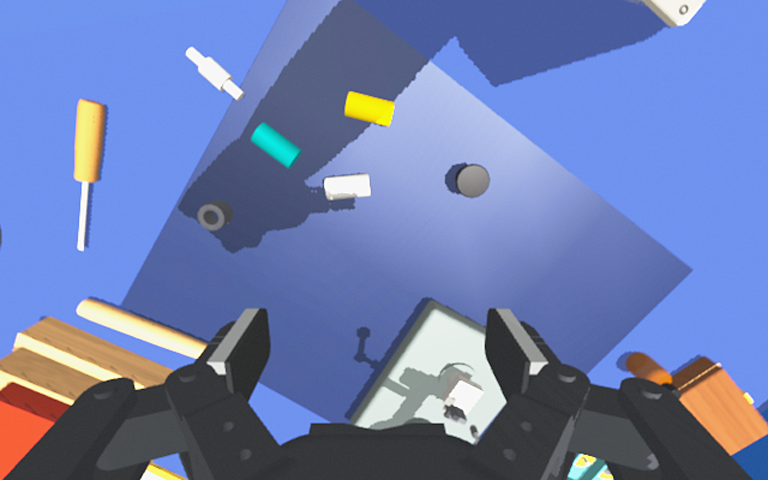

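Picture d: the wrist view shows the grey roller at (347,186), nearly aligned with the jaws. Yellow is at (370,108) and turquoise at (275,145). With the tool vertical, the gripper would run into the dial at the anvil, so I need to know whether the arm can tilt. I'll test how it behaves at the reach limit in free air.

Call:
arm_command(
  translation=[
    [-2.8,-2.8,0],
    [-5.6,-5.6,0],
    [-8.4,-8.4,0],
    [-11.2,-11.2,0],
    [-14,-14,0],
  ],
  turn=[0,0,0,0,0],
  hand=[0,0,0,0,0],
)

```text
clock: 3.23
eef_pos: [0.6342, -0.1115, 0.3455]
tool_rot: [-0.299, 0.954, -0.0, 0.0]
ft_force: [0.6, -0.2, 0.6]
grip_width: 0.0861
```

Call:
arm_command(
  translation=[
    [-2.8,-2.8,0],
    [-5.6,-5.6,0],
    [-8.4,-8.4,0],
    [-11.2,-11.2,0],
    [-14,-14,0],
  ],
  turn=[0,0,0,0,0],
  hand=[0,0,0,0,0],
)

```text
clock: 3.65
eef_pos: [0.6862, -0.121, 0.3394]
tool_rot: [-0.299, 0.954, 0.015, -0.028]
ft_force: [8.8, -1.1, 2.3]
grip_width: 0.0853
```

```bash
python3 -c "
from h import *
plan(None)"
```

```text
clock 3.65 eef [ 0.6862 -0.121   0.3394] j [-0.174  0.821  1.201  2.014 -0.    -0.782] F [ 8.8 -1.1  2.3] w 0.0853
R cols
 [[-0.82  -0.57  -0.062]
 [-0.571  0.821  0.011]
 [ 0.045  0.045 -0.998]]
```

Call:
arm_command(
  translation=[
    [0,0,0],
    [0,0,0],
  ],
  turn=[0,0],
  hand=[0,0],
)

```text
clock: 3.82
eef_pos: [0.6896, -0.1216, 0.3669]
tool_rot: [-0.299, 0.954, 0.001, -0.002]
ft_force: [-0.1, 0.4, 0.6]
grip_width: 0.0859
```

Call:
arm_command(
  translation=[
    [2.8,2.8,0],
    [5.6,5.6,0],
  ],
  turn=[0,0],
  hand=[0,0],
)

```text
clock: 3.98
eef_pos: [0.6377, -0.1123, 0.3708]
tool_rot: [-0.299, 0.954, -0.0, 0.001]
ft_force: [1.1, -0.0, 1.8]
grip_width: 0.0853
```

```bash
python3 -c "
from h import *
plan(None)"
```

```text
clock 3.9833 eef [ 0.6377 -0.1123  0.3708] j [-0.174  0.582  0.843  1.831  0.    -0.783] F [ 1.1 -0.   1.8] w 0.0853
R cols
 [[-0.821 -0.571  0.001]
 [-0.571  0.821 -0.   ]
 [-0.001 -0.001 -1.   ]]
```

Call:
arm_command(
  translation=[
    [0,0,-4],
    [0,0,-8],
    [0,0,-12],
    [0,0,-16],
    [0,0,-20],
  ],
  turn=[0,0,0,0,0],
  hand=[0,0,0,0,0],
)

```text
clock: 4.4
eef_pos: [0.6155, -0.1085, 0.4894]
tool_rot: [-0.299, 0.954, -0.015, 0.028]
ft_force: [0.2, 0.1, 0.4]
grip_width: 0.0852
```

Call:
arm_command(
  translation=[
    [0,0,-4],
    [0,0,-8],
    [0,0,-12],
    [0,0,-12],
    [0,0,-12],
  ],
  turn=[0,0,0,0,0],
  hand=[0,0,0,0,0],
)

```text
clock: 4.82
eef_pos: [0.6012, -0.106, 0.5232]
tool_rot: [-0.299, 0.952, -0.027, 0.052]
ft_force: [0.2, 0.1, 0.1]
grip_width: 0.0852
```

```bash
python3 -c "
from h import *
plan(None)"
```

```text
clock 4.8167 eef [ 0.6012 -0.106   0.5232] j [-0.174  0.578  1.275  2.15   0.    -0.783] F [0.2 0.1 0.1] w 0.0852
R cols
 [[-0.815 -0.567  0.116]
 [-0.573  0.819 -0.02 ]
 [-0.084 -0.083 -0.993]]
```

Call:
arm_command(
  translation=[
    [0.35,0.35,4],
    [0.7,0.7,8],
    [0.7,0.7,8],
  ],
  turn=[0,0,0],
  hand=[0,0,0],
)

```text
clock: 5.07
eef_pos: [0.6025, -0.1062, 0.4405]
tool_rot: [-0.299, 0.952, -0.028, 0.053]
ft_force: [1.0, 0.3, -0.7]
grip_width: 0.0852
```

```bash
python3 -c "
from h import *
plan(None)"
```

```text
clock 5.0667 eef [ 0.6025 -0.1062  0.4405] j [-0.174  0.413  0.748  1.786 -0.    -0.783] F [ 1.   0.3 -0.7] w 0.0852
R cols
 [[-0.815 -0.567  0.117]
 [-0.573  0.819 -0.021]
 [-0.084 -0.084 -0.993]]
```

```bash
python3 - <<'E'
from h import *
import workcell
print([n for n in dir(workcell) if not n.startswith("__")], getattr(workcell,"tip_reach",None))
plan([.452,-.105,.20])
E
```

```text
['Unreachable', 'camera', 'camera_info', 'get_obs', 'job_done', 'search_frame', 'spot_point', 'tip_reach'] 0.014
clock 5.0667 eef [ 0.6025 -0.1062  0.4405] j [-0.174  0.413  0.748  1.786 -0.    -0.783] F [ 1.   0.3 -0.7] w 0.0852
R cols
 [[-0.815 -0.567  0.117]
 [-0.573  0.819 -0.021]
 [-0.084 -0.084 -0.993]]
delta cm tool [14.23 10.66 22.11]
```

Call:
arm_command(
  translation=[
    [2,1.5,3.1],
    [4,3,6.2],
    [6,4.5,9.3],
    [8,6,12.4],
    [10.2,7.6,15.8],
  ],
  turn=[0,0,0,0,0],
  hand=[0,0,0,0,0],
)

```text
clock: 5.48
eef_pos: [0.4932, -0.1052, 0.2696]
tool_rot: [-0.299, 0.952, -0.027, 0.052]
ft_force: [0.3, -0.4, 0.2]
grip_width: 0.0854
```

Call:
arm_command(
  translation=[
    [2,1.5,3.1],
    [4,3,6.2],
    [4,3,6.2],
    [4,3,6.2],
  ],
  turn=[-0.1,-0.1,-0.1,-0.1],
  hand=[0,0,0,0],
)

```text
clock: 5.82
eef_pos: [0.4472, -0.104, 0.2002]
tool_rot: [-0.346, 0.937, -0.026, 0.046]
ft_force: [1.8, 0.4, 1.0]
grip_width: 0.085
```

```bash
cat > look.py <<'E'
from fit import *
plan(None)
i=camera_info("wrist");im,d=camera("wrist")
P,C=cloud("wrist",im,d,i)
m=(np.hypot(P[:,0]-.4525,P[:,1]+.111)<.05)&(P[:,2]>.006)&(P[:,2]<.045)&(C.max(1)-C.min(1)<50)&(C.mean(1)>100)
c,s,a=cv2.minAreaRect(P[m][:,:2].astype(np.float32));print(m.sum(),c,s,a,P[m][:,2].max(), np.percentile(P[m][:,2],[10,90]))
t=np.array([c[0],c[1],.014]);print("roller px",proj("wrist",t,i))
save("e.png",im,(0,400,120,520),1.4)
b=abs(P[:,2])<.02;k=b&(np.hypot(P[:,0]-.45,P[:,1]+.11)<.15)&(C[:,2]>C[:,0]+30);print("bench z",np.median(P[k][:,2]))
plan([c[0],c[1],.018])
E
python3 look.py
```

```text
clock 5.8167 eef [ 0.4472 -0.104   0.2002] j [-0.233  0.108 -0.284  1.073  0.007 -0.94 ] F [1.8 0.4 1. ] w 0.085
R cols
 [[-0.756 -0.646  0.104]
 [-0.651  0.759 -0.018]
 [-0.067 -0.081 -0.994]]
1411 (0.4537610113620758, -0.10948920249938965) (0.027286218479275703, 0.05309316888451576) 41.0466423034668 0.02986981514565057 [0.01988641 0.02826423]
roller px [170.08025099 320.13583703]
bench z 0.0015127329273755818
clock 5.8667 eef [ 0.452  -0.105   0.2039] j [-0.233  0.108 -0.275  1.073  0.007 -0.941] F [ 0.2 -0.6  0.7] w 0.0853
R cols
 [[-0.755 -0.646  0.113]
 [-0.651  0.759 -0.02 ]
 [-0.073 -0.089 -0.993]]
delta cm tool [ 1.51  1.2  18.5 ]
```

View pics/e.png

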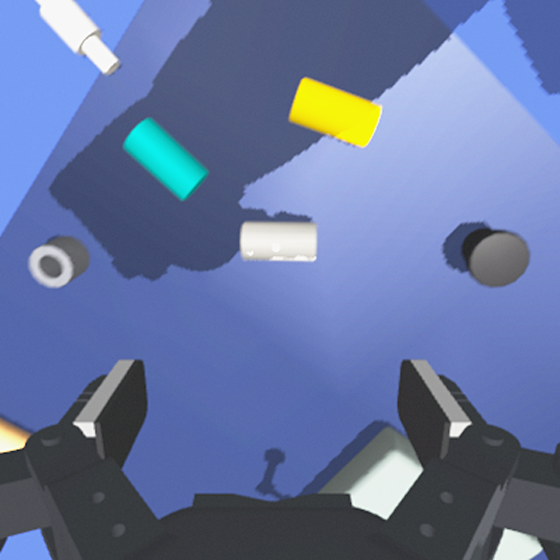

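Call:
arm_command(
  translation=[
    [0.5,0.4,4],
    [1,0.8,8],
    [1.4,1.1,12],
    [1.6,1.1,15.5],
    [1.6,1.1,17],
  ],
  turn=[0,0,0,0,0],
  hand=[0,0,0,0,0],
)

```text
clock: 6.28
eef_pos: [0.4551, -0.1112, 0.0316]
tool_rot: [-0.346, 0.936, -0.03, 0.051]
ft_force: [-0.2, -0.1, -0.6]
grip_width: 0.0856
```

Call:
arm_command(
  translation=[
    [0,0,0.7],
    [0,0,1.5],
    [0,0,1.5],
  ],
  turn=[0,0,0],
  hand=[0,0,0],
)

```text
clock: 6.53
eef_pos: [0.4569, -0.1114, 0.0189]
tool_rot: [-0.347, 0.936, -0.03, 0.052]
ft_force: [-0.5, 0.3, 0.5]
grip_width: 0.0856
```

```bash
python3 - <<'E'
from h import *
plan([.4535,-.1105,.018])
im,d=camera("wrist");im2,_=camera("side")
save("f.png",np.hstack([cv2.resize(im[100:400,120:520],(500,375)),cv2.resize(im2[240:350,210:330],(300,375))]))
E
```

```text
clock 6.5333 eef [ 0.4569 -0.1114  0.0189] j [-0.244  0.349 -0.533  0.568  0.008 -0.953] F [-0.5  0.3  0.5] w 0.0856
R cols
 [[-0.754 -0.646  0.118]
 [-0.652  0.758 -0.021]
 [-0.076 -0.093 -0.993]]
delta cm tool [0.21 0.3  0.04]
```

View pics/f.png

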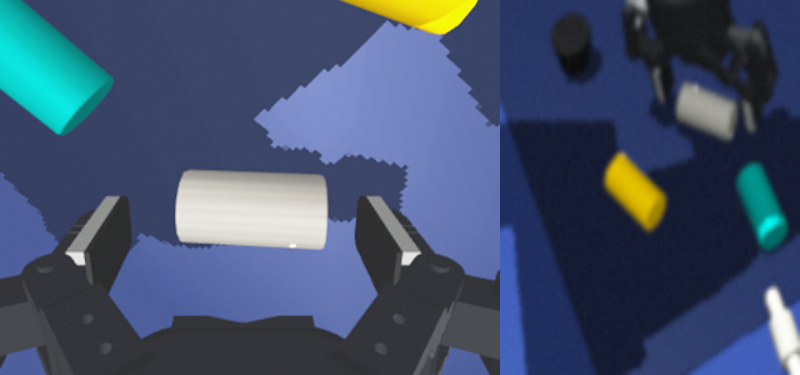

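```bash
python3 - <<'E'
from fit import *
o=get_obs();R=Ro.from_quat(o["tool_rot"]).as_matrix()
i=camera_info("wrist");im,d=camera("wrist")
P,C=cloud("wrist",im,d,i);Q=(P-o["eef_pos"])@R
m=(np.hypot(P[:,0]-.4525,P[:,1]+.111)<.05)&(P[:,2]>.006)&(P[:,2]<.04)&(C.max(1)-C.min(1)<50)&(C.mean(1)>100)&(np.abs(Q[:,1])<.036)
c,s,a=cv2.minAreaRect(P[m][:,:2].astype(np.float32));print(m.sum(),c,s,a,P[m][:,2].max())
print("roller pts in tool",np.percentile(Q[m],[1,50,99],axis=0).round(4).tolist())
print("centre tool",(np.array([*c,.014])-o["eef_pos"])@R)
for sg in(1,-1):
    f=(Q[:,1]*sg>.038)&(Q[:,1]*sg<.06)&(Q[:,2]>-.03)&(P[:,2]>.012);print("finger",sg,f.sum(),np.percentile(Q[f],[1,50,99],axis=0).round(4).tolist() if f.sum() else "")
E
```

```text
6863 (0.4524163007736206, -0.11068843305110931) (0.024421969428658485, 0.05423302575945854) 41.074310302734375 0.02979921074378543
roller pts in tool [[-0.0089, -0.0233, -0.0112], [0.0069, 0.0033, -0.0063], [0.0146, 0.0287, 0.0085]]
centre tool [0.00291509 0.00340334 0.00519038]
finger 1 7754 [[-0.0103, 0.0383, -0.0291], [0.0782, 0.047, -0.0179], [0.0987, 0.0596, -0.0028]]
finger -1 3743 [[-0.011, -0.0598, -0.0296], [0.0103, -0.0494, -0.0063], [0.0605, -0.0419, 0.0078]]
```

Call:
arm_command(
  translation=[
    [0.3,0.3,0],
    [0.3,0.3,0],
    [0.3,0.3,0],
    [0.3,0.3,0],
    [0.3,0.3,0],
  ],
  turn=[0,0,0,0,0],
  hand=[0,0.2,0.4,0.6,0.8],
)

```text
clock: 7.1
eef_pos: [0.4501, -0.1108, 0.0191]
tool_rot: [-0.346, 0.936, -0.03, 0.051]
ft_force: [-3.1, -0.4, 11.0]
grip_width: 0.0528
```

Call:
arm_command(
  translation=[
    [0,0,0],
    [0,0,0],
    [0,0,0],
    [0,0,0],
    [0,0,0],
  ],
  turn=[0,0,0,0,0],
  hand=[0.8,0.8,0.8,0.8,0.8],
)

```text
clock: 7.52
eef_pos: [0.4501, -0.1108, 0.0191]
tool_rot: [-0.346, 0.936, -0.03, 0.051]
ft_force: [-2.3, -0.5, 11.1]
grip_width: 0.0529
```

Call:
arm_command(
  translation=[
    [0.2,0.2,-3],
    [0.4,0.5,-6],
    [0.6,0.8,-9],
    [0.8,1.1,-12],
    [1,1.4,-15],
  ],
  turn=[0,0,0,0,0],
  hand=[0.8,0.8,0.8,0.8,0.8],
)

```text
clock: 7.93
eef_pos: [0.4144, -0.103, 0.1656]
tool_rot: [-0.347, 0.936, -0.029, 0.05]
ft_force: [0.4, -0.8, -1.9]
grip_width: 0.053
```

```bash
cat > held.py <<'E'
from fit import *
def held():
    plan(None)
    o=get_obs();R=Ro.from_quat(o["tool_rot"]).as_matrix();i=camera_info("wrist");im,d=camera("wrist")
    P,C=cloud("wrist",im,d,i);Q=(P-o["eef_pos"])@R
    m=(C.max(1)-C.min(1)<50)&(C.mean(1)>110)&(np.abs(Q[:,1])<.028)&(abs(Q[:,0])<.03)&(abs(Q[:,2])<.035)
    q=Q[m];print("held pts",m.sum(),np.percentile(q,[1,50,99],axis=0).round(4).tolist())
    from scipy.optimize import least_squares as ls
    f=lambda p:np.hypot(q[:,0]-p[0]-p[2]*q[:,1],q[:,2]-p[1]-p[3]*q[:,1])-.014
    s=ls(f,[0,.005,0,0],loss="soft_l1",f_scale=.001).x;print("axis x,z at y=0, slopes",s.round(4))
    return im
E
python3 -c "
from held import *
save('g.png',held(),(0,400,120,520),1.2)"
```

```text
clock 7.9333 eef [ 0.4144 -0.103   0.1656] j [-0.25   0.069 -0.426  0.961  0.009 -0.958] F [ 0.4 -0.8 -1.9] w 0.053
R cols
 [[-0.755 -0.646  0.114]
 [-0.652  0.758 -0.02 ]
 [-0.073 -0.089 -0.993]]
held pts 6779 [[-0.0134, -0.026, -0.0112], [0.0027, 0.0007, -0.0061], [0.0102, 0.026, 0.0094]]
axis x,z at y=0, slopes [-0.004   0.0053  0.002  -0.0864]
```

Call:
arm_command(
  translation=[
    [-2.3,0,-3.3],
    [-4.6,0,-6.6],
    [-6.9,0,-9.9],
    [-9.2,0,-13.2],
    [-11.5,0,-16.5],
  ],
  turn=[0.12,0.24,0.36,0.48,0.6],
  hand=[0.8,0.8,0.8,0.8,0.8],
)

```text
clock: 8.4
eef_pos: [0.4833, -0.0242, 0.3383]
tool_rot: [-0.051, 0.997, -0.013, 0.056]
ft_force: [2.9, -0.4, -1.3]
grip_width: 0.053
```

Call:
arm_command(
  translation=[
    [0,0,0],
    [0,0,0],
  ],
  turn=[0,0],
  hand=[0.8,0.8],
)

```text
clock: 8.57
eef_pos: [0.485, -0.0243, 0.3386]
tool_rot: [-0.056, 0.997, -0.013, 0.059]
ft_force: [0.1, 0.4, -2.8]
grip_width: 0.0529
```

```bash
cat >> held.py <<'E'
def axisw(a):
    v=Ro.from_quat(get_obs()["tool_rot"]).apply(np.array(a));v/=np.linalg.norm(v)
    print("roller axis",v.round(3),"heading",np.degrees(np.arctan2(v[1],v[0])).round(2),"incl",np.degrees(np.arcsin(v[2])).round(2))
E
python3 -c "
from held import *
plan([.55,.005,.45]);axisw([.002,1,-.086])"
```

```text
clock 8.5667 eef [ 0.485  -0.0243  0.3386] j [-0.041  0.096  0.063  1.418 -0.015 -0.153] F [ 0.1  0.4 -2.8] w 0.0529
R cols
 [[-0.987 -0.109  0.119]
 [-0.113  0.993 -0.02 ]
 [-0.116 -0.033 -0.993]]
delta cm tool [ -8.04   1.83 -10.35]
roller axis [-0.121  0.991  0.052] heading 96.97 incl 2.96
```

Call:
arm_command(
  translation=[
    [-2.4,0.6,-3],
    [-4.8,1.2,-6],
    [-7.2,1.8,-9],
    [-8,1.8,-12],
    [-8.4,1.7,-16],
  ],
  turn=[0,0,0,0,0],
  hand=[0.8,0.8,0.8,0.8,0.8],
)

```text
clock: 8.98
eef_pos: [0.5465, 0.0043, 0.5008]
tool_rot: [-0.055, 0.997, -0.013, 0.052]
ft_force: [2.4, -1.1, -1.1]
grip_width: 0.0528
```

Call:
arm_command(
  translation=[
    [-0.6,0,-4],
    [-1.2,0,-8],
    [-1.8,0,-12],
    [-2.4,0,-16],
    [-3,0,-20],
  ],
  turn=[0,0,0,0,0],
  hand=[0.8,0.8,0.8,0.8,0.8],
)

```text
clock: 9.4
eef_pos: [0.5208, 0.0078, 0.5822]
tool_rot: [-0.054, 0.996, -0.014, 0.075]
ft_force: [-0.5, -0.2, -2.7]
grip_width: 0.0531
```

```bash
python3 -c "
from held import *
plan(None);axisw([.002,1,-.086])"
```

```text
clock 9.4 eef [0.5208 0.0078 0.5822] j [ 0.028  0.364  1.093  2.149 -0.024 -0.083] F [-0.5 -0.2 -2.7] w 0.0531
R cols
 [[-0.983 -0.106  0.151]
 [-0.111  0.994 -0.02 ]
 [-0.148 -0.036 -0.988]]
roller axis [-0.121  0.991  0.049] heading 96.95 incl 2.78
```

Call:
arm_command(
  translation=[
    [-0.8,0,-4],
    [-1.6,0,-8],
    [-2.4,0,-12],
    [-3.2,0,-16],
    [-4,0,-20],
  ],
  turn=[0,0,0,0,0],
  hand=[0.8,0.8,0.8,0.8,0.8],
)

```text
clock: 9.82
eef_pos: [0.4933, 0.011, 0.609]
tool_rot: [-0.055, 0.994, -0.015, 0.098]
ft_force: [-0.3, -0.8, -2.7]
grip_width: 0.0526
```

Call:
arm_command(
  translation=[
    [-0.8,0,-4],
    [-1.6,0,-8],
    [-2.4,0,-12],
    [-3.2,0,-16],
    [-4,0,-20],
  ],
  turn=[0,0,0,0,0],
  hand=[0.8,0.8,0.8,0.8,0.8],
)

```text
clock: 10.23
eef_pos: [0.4674, 0.0134, 0.6321]
tool_rot: [-0.055, 0.991, -0.015, 0.119]
ft_force: [-0.7, 0.7, -2.2]
grip_width: 0.0525
```

Call:
arm_command(
  translation=[
    [-2,0,-3.5],
    [-4,0,-7],
    [-6,0,-10.5],
    [-8,0,-14],
    [-10,0,-17.5],
  ],
  turn=[0,0,0,0,0],
  hand=[0.8,0.8,0.8,0.8,0.8],
)

```text
clock: 10.65
eef_pos: [0.477, 0.0191, 0.6446]
tool_rot: [-0.055, 0.989, -0.015, 0.139]
ft_force: [0.3, -0.0, -2.0]
grip_width: 0.0527
```

```bash
python3 -c "
from held import *
plan(None);axisw([.002,1,-.086])"
```

```text
clock 10.65 eef [0.477  0.0191 0.6446] j [ 0.059  0.245  1.101  2.149 -0.031 -0.057] F [ 0.3 -0.  -2. ] w 0.0527
R cols
 [[-0.955 -0.104  0.276]
 [-0.113  0.993 -0.015]
 [-0.273 -0.045 -0.961]]
roller axis [-0.13   0.991  0.037] heading 97.46 incl 2.1
```

Call:
arm_command(
  translation=[
    [-2,0,-3.5],
    [-4,0,-7],
    [-6,0,-10.5],
    [-8,0,-14],
    [-10,0,-17.5],
  ],
  turn=[0,0,0,0,0],
  hand=[0.8,0.8,0.8,0.8,0.8],
)

```text
clock: 11.07
eef_pos: [0.4798, 0.0241, 0.6597]
tool_rot: [-0.055, 0.985, -0.015, 0.16]
ft_force: [0.5, 0.1, -2.6]
grip_width: 0.0529
```

Call:
arm_command(
  translation=[
    [-2,0,-3.5],
    [-4,0,-7],
    [-6,0,-10.5],
    [-8,0,-14],
    [-10,0,-17.5],
  ],
  turn=[0,0,0,0,0],
  hand=[0.8,0.8,0.8,0.8,0.8],
)

```text
clock: 11.48
eef_pos: [0.4782, 0.0284, 0.6757]
tool_rot: [-0.055, 0.982, -0.015, 0.18]
ft_force: [-0.0, 0.3, -2.5]
grip_width: 0.0526
```

Call:
arm_command(
  translation=[
    [-2.2,0,-3.4],
    [-4.4,0,-6.8],
    [-6.6,0,-10.2],
    [-8.8,0,-13.6],
    [-11,0,-17],
  ],
  turn=[0,0,0,0,0],
  hand=[0.8,0.8,0.8,0.8,0.8],
)

```text
clock: 11.9
eef_pos: [0.4787, 0.0327, 0.6908]
tool_rot: [-0.055, 0.978, -0.015, 0.201]
ft_force: [0.2, -0.5, -2.7]
grip_width: 0.0527
```

Call:
arm_command(
  translation=[
    [-2.2,0,-3.4],
    [-4.4,0,-6.8],
    [-6.6,0,-10.2],
    [-8.8,0,-13.6],
    [-11,0,-17],
  ],
  turn=[0,0,0,0,0],
  hand=[0.8,0.8,0.8,0.8,0.8],
)

```text
clock: 12.32
eef_pos: [0.4747, 0.0362, 0.7069]
tool_rot: [-0.056, 0.974, -0.014, 0.221]
ft_force: [-0.2, 0.2, -2.8]
grip_width: 0.0529
```

```bash
python3 -c "
from held import *
plan(None);axisw([.002,1,-.086])"
```

```text
clock 12.3167 eef [0.4747 0.0362 0.7069] j [ 0.106  0.227  1.249  2.149 -0.049 -0.019] F [-0.2  0.2 -2.8] w 0.0529
R cols
 [[-0.896 -0.102  0.432]
 [-0.114  0.993 -0.003]
 [-0.429 -0.052 -0.902]]
roller axis [-0.14   0.99   0.025] heading 98.07 incl 1.41
```

Call:
arm_command(
  translation=[
    [-1,-1.4,-3.7],
    [-2,-2.8,-7.4],
    [-3,-4.2,-11],
    [-4,-5.6,-14.6],
    [-5,-7,-18],
  ],
  turn=[0,0,0,0,0],
  hand=[0.8,0.8,0.8,0.8,0.8],
)

```text
clock: 12.73
eef_pos: [0.4394, -0.007, 0.7298]
tool_rot: [-0.055, 0.969, -0.016, 0.241]
ft_force: [-0.2, -0.8, -2.3]
grip_width: 0.053
```

Call:
arm_command(
  translation=[
    [-1,-0.3,-4],
    [-2,-0.6,-8],
    [-3,-0.9,-12],
    [-4,-1.2,-16],
    [-5,-1.5,-20],
  ],
  turn=[0,0,0,0,0],
  hand=[0.8,0.8,0.8,0.8,0.8],
)

```text
clock: 13.15
eef_pos: [0.3994, -0.0106, 0.7489]
tool_rot: [-0.055, 0.964, -0.017, 0.261]
ft_force: [0.0, 0.2, -1.2]
grip_width: 0.053
```

Call:
arm_command(
  translation=[
    [-1,-0.3,-4],
    [-2,-0.6,-8],
    [-3,-0.9,-12],
    [-4,-1.2,-16],
    [-5,-1.5,-20],
  ],
  turn=[0,0,0,0,0],
  hand=[0.8,0.8,0.8,0.8,0.8],
)

```text
clock: 13.57
eef_pos: [0.3622, -0.0138, 0.7655]
tool_rot: [-0.054, 0.958, -0.019, 0.281]
ft_force: [0.3, -0.2, -1.7]
grip_width: 0.053
```

```bash
python3 -c "
from held import *
plan(None);axisw([.002,1,-.086])"
```

```text
clock 13.5667 eef [ 0.3622 -0.0138  0.7655] j [-0.058 -0.004  1.145  2.149  0.024 -0.164] F [ 0.3 -0.2 -1.7] w 0.053
R cols
 [[-0.836 -0.093  0.541]
 [-0.115  0.993 -0.007]
 [-0.536 -0.068 -0.841]]
roller axis [-0.141  0.99   0.003] heading 98.09 incl 0.2
```

Call:
arm_command(
  translation=[
    [-2.2,-0.5,-3.4],
    [-4.4,-1,-6.8],
    [-6.6,-1.5,-10.2],
    [-8.8,-2,-13.6],
    [-11,-2.5,-17],
  ],
  turn=[0,0,0,0,0],
  hand=[0.8,0.8,0.8,0.8,0.8],
)

```text
clock: 13.98
eef_pos: [0.3653, -0.0179, 0.7797]
tool_rot: [-0.054, 0.952, -0.022, 0.3]
ft_force: [0.7, 0.1, -2.2]
grip_width: 0.0528
```

Call:
arm_command(
  translation=[
    [-2.2,-0.5,-3.4],
    [-4.4,-1,-6.8],
    [-6.6,-1.5,-10.2],
    [-8.8,-2,-13.6],
    [-11,-2.5,-17],
  ],
  turn=[0,0,0,0,0],
  hand=[0.8,0.8,0.8,0.8,0.8],
)

```text
clock: 14.4
eef_pos: [0.3614, -0.0208, 0.7948]
tool_rot: [-0.053, 0.946, -0.024, 0.32]
ft_force: [-0.4, 1.1, -2.3]
grip_width: 0.0531
```

Call:
arm_command(
  translation=[
    [-2.2,-0.5,-3.4],
    [-4.4,-1,-6.8],
    [-6.6,-1.5,-10.2],
    [-8.8,-2,-13.6],
    [-11,-2.5,-17],
  ],
  turn=[0,0,0,0,0],
  hand=[0.8,0.8,0.8,0.8,0.8],
)

```text
clock: 14.82
eef_pos: [0.3535, -0.0226, 0.8096]
tool_rot: [-0.052, 0.939, -0.027, 0.339]
ft_force: [-0.3, 0.2, -2.7]
grip_width: 0.0531
```

```bash
python3 -c "
from held import *
im=held();axisw([.002,1,-.086]);plan([.40,.0,.60])"
```

```text
clock 14.8167 eef [ 0.3535 -0.0226  0.8096] j [-0.107 -0.007  1.263  2.149  0.053 -0.199] F [-0.3  0.2 -2.7] w 0.0531
R cols
 [[-0.765 -0.079  0.639]
 [-0.116  0.993 -0.016]
 [-0.634 -0.086 -0.769]]
held pts 4725 [[-0.013, -0.0256, -0.011], [-0.0001, -0.0002, -0.0068], [0.0095, 0.0253, 0.011]]
axis x,z at y=0, slopes [-0.0032  0.0058 -0.0127 -0.0853]
roller axis [-0.135  0.991 -0.021] heading 97.78 incl -1.23
clock 14.8667 eef [ 0.3534 -0.0226  0.8097] j [-0.107 -0.007  1.263  2.149  0.053 -0.199] F [ 0.2  0.3 -2.2] w 0.053
R cols
 [[-0.765 -0.079  0.639]
 [-0.116  0.993 -0.016]
 [-0.634 -0.086 -0.769]]
delta cm tool [ 9.46  3.68 19.06]
```

Call:
arm_command(
  translation=[
    [1.8,1.2,3.2],
    [3.6,2.4,6.4],
    [5.4,3.7,9.7],
    [7.2,5,13],
    [9,6.2,16.3],
  ],
  turn=[0,0,0,0,0],
  hand=[0.8,0.8,0.8,0.8,0.8],
)

```text
clock: 15.28
eef_pos: [0.3775, 0.0155, 0.6627]
tool_rot: [-0.052, 0.939, -0.027, 0.34]
ft_force: [1.2, 0.2, -1.7]
grip_width: 0.0528
```

Call:
arm_command(
  translation=[
    [1.8,1.2,3.2],
    [3.6,2.4,6.4],
    [5.4,3.7,9.7],
    [7.2,5,13],
    [9,6.2,16.3],
  ],
  turn=[0,0,0,0,0],
  hand=[0.8,0.8,0.8,0.8,0.8],
)

```text
clock: 15.7
eef_pos: [0.4075, 0.0644, 0.4737]
tool_rot: [-0.053, 0.939, -0.027, 0.338]
ft_force: [0.7, 0.4, -3.4]
grip_width: 0.0528
```

Call:
arm_command(
  translation=[
    [1.8,1.2,3.2],
    [3.6,2.4,6.4],
    [5.4,3.7,9.7],
    [7.2,5,13],
    [7.2,5,13],
  ],
  turn=[0,0,0.02,0.04,0.04],
  hand=[0.8,0.8,0.8,0.8,0.8],
)

```text
clock: 16.12
eef_pos: [0.4248, 0.1014, 0.3107]
tool_rot: [-0.036, 0.944, -0.024, 0.328]
ft_force: [-2.3, -1.2, -6.6]
grip_width: 0.053
```

Call:
arm_command(
  translation=[
    [0,0,0],
    [0,0,0],
  ],
  turn=[0,0],
  hand=[0.8,0.8],
)

```text
clock: 16.28
eef_pos: [0.4334, 0.1034, 0.3292]
tool_rot: [-0.033, 0.939, -0.02, 0.341]
ft_force: [0.8, 0.6, -1.8]
grip_width: 0.0533
```

```bash
cat > cmp.py <<'E'
from held import *
axisw([-.008,1,-.085]);im=held()
for c in("scene","side","wrist"):
    i=camera_info(c)
    im,d=camera(c);P,C=cloud(c,im,d,i);np.savez("cmp_%s.npz"%c,P=P,C=C,im=im,d=d)
    ms=(np.abs(P[:,2]-.042)<.005)&(np.hypot(P[:,0]-.6266,P[:,1]-.16)<.16)&(C[:,2]-C[:,0]<20)
    print(c,"base",ms.sum(),cv2.minAreaRect(P[ms][:,:2].astype(np.float32)),np.median(P[ms][:,2]))
    mm=(np.abs(P[:,2]-.08)<.005)&(np.hypot(P[:,0]-.582,P[:,1]-.155)<.032)
    if mm.sum()>5: print("anvil",mm.sum(),cv2.minAreaRect(P[mm][:,:2].astype(np.float32)),np.median(P[mm][:,2]))
    mt=(P[:,2]>.088)&(P[:,2]<.105)&(np.hypot(P[:,0]-.596,P[:,1]-.156)<.025)
    if mt.sum()>5: print("stop",mt.sum(),cv2.minAreaRect(P[mt][:,:2].astype(np.float32)))
    for n in("anvil_top","stop_face","gauge_tip","lever_knob"):
        for r in spot_point(c,n)[:1]: print(n,round(r["conf"],2),np.round(r["location"],1),w(c,r["location"],z={"anvil_top":.08,"stop_face":.094,"gauge_tip":.125,"lever_knob":.264}[n],info=i).round(4))
    save("h_%s.png"%c,im,f=1)
E
python3 cmp.py
```

```text
roller axis [-0.097  0.995  0.01 ] heading 95.55 incl 0.57
clock 16.2833 eef [0.4334 0.1034 0.3292] j [ 0.41  -0.366 -0.565  0.722 -0.273  0.247] F [ 0.8  0.6 -1.8] w 0.0533
R cols
 [[-0.765 -0.049  0.642]
 [-0.076  0.997 -0.015]
 [-0.639 -0.06  -0.766]]
held pts 5947 [[-0.0128, -0.0256, -0.0108], [0.002, 0.0007, -0.0062], [0.0103, 0.0262, 0.009]]
axis x,z at y=0, slopes [-0.0032  0.0058 -0.0145 -0.0847]
scene base 2204 ((0.6281750798225403, 0.15830788016319275), (0.2396974116563797, 0.1727084517478943), 5.599400997161865) 0.040976143049191505
anvil 107 ((0.586613655090332, 0.15542718768119812), (0.04140574857592583, 0.05227018520236015), 86.98004913330078) 0.0791746087008407
stop 25 ((0.601595401763916, 0.1576392650604248), (0.015598614700138569, 0.024172598496079445), 29.566085815429688)
anvil_top 0.79 [182.9 352.5] [0.5814 0.1569 0.08  ]
stop_face 0.78 [184.5 354.8] [0.5984 0.1407 0.094 ]
lever_knob 0.67 [146.9 342.6] [0.5811 0.0882 0.264 ]
side base 2490 ((0.6253184080123901, 0.16054266691207886), (0.23781387507915497, 0.17226587235927582), 5.633754253387451) 0.04206296117105962

[... 314 characters left out ...]
 0.55 [164.5 292.8] [0.5974 0.1701 0.094 ]
lever_knob 0.67 [132.4 292.7] [0.568  0.0924 0.264 ]
wrist base 12246 ((0.6268163919448853, 0.16452541947364807), (0.23892411589622498, 0.16901417076587677), 5.613602638244629) 0.04198677787461441
anvil 680 ((0.5866940021514893, 0.1610308140516281), (0.049161601811647415, 0.0359840914607048), 5.413326740264893) 0.08000955000903101
stop 160 ((0.6000710129737854, 0.16219812631607056), (0.00797226745635271, 0.018749533221125603), 8.81416130065918)
anvil_top 0.67 [135.9 362.9] [0.5838 0.1608 0.08  ]
stop_face 0.65 [152.  362.7] [0.5994 0.163  0.094 ]
gauge_tip 0.63 [164.2 362.8] [0.588  0.1603 0.125 ]
lever_knob 0.39 [258.1 317.8] [0.5654 0.1099 0.264 ]
```

View pics/h_wrist.png

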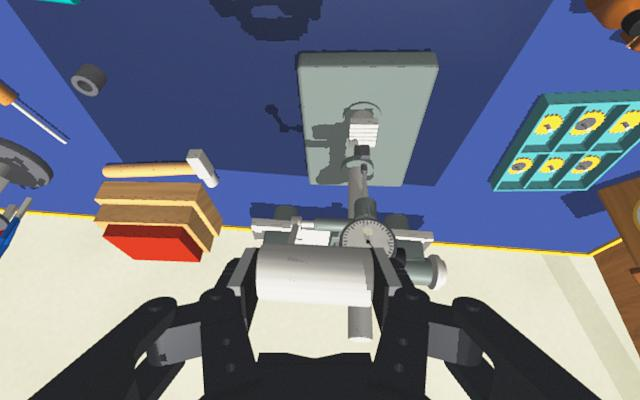

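The wrist view shows the roller held across the jaws, with the anvil and stop at about (363,140) and the dial at (368,240). The gripper is tilted 40° and the roller axis is within 0.1° of the stand's y. I'll approach the front of the anvil.

Call:
arm_command(
  translation=[
    [1.1,0.9,3.3],
    [2.2,1.8,6.6],
    [3.3,2.7,9.9],
    [4.4,3.6,13.2],
    [5.5,4.6,16.5],
  ],
  turn=[0,0,0,0,0],
  hand=[0.8,0.8,0.8,0.8,0.8],
)

```text
clock: 17.5
eef_pos: [0.4941, 0.1424, 0.1616]
tool_rot: [-0.033, 0.939, -0.02, 0.34]
ft_force: [0.5, 0.3, -2.0]
grip_width: 0.0529
```

Call:
arm_command(
  translation=[
    [0.6,0.5,1.6],
    [1.2,1,3.2],
    [1.2,1,3.2],
    [1.2,1,3.2],
  ],
  turn=[0,0,0,0],
  hand=[0.8,0.8,0.8,0.8],
)

```text
clock: 17.83
eef_pos: [0.5038, 0.1504, 0.1284]
tool_rot: [-0.034, 0.94, -0.021, 0.338]
ft_force: [0.4, 0.4, -2.8]
grip_width: 0.053
```

```bash
python3 cmp.py; python3 - <<'E'
from h import *
a=cv2.imread("pics/h_wrist.png");b=cv2.imread("pics/h_side.png")[90:230,200:370]
cv2.imwrite("pics/i.png",np.hstack([cv2.resize(a[:,100:560],(460,400)),cv2.resize(b,(340,400))]))
E
```

```text
roller axis [-0.097  0.995  0.008] heading 95.55 incl 0.46
clock 17.8333 eef [0.5038 0.1504 0.1284] j [ 0.453  0.086 -0.804  0.047 -0.299  0.283] F [ 0.4  0.4 -2.8] w 0.053
R cols
 [[-0.769 -0.049  0.638]
 [-0.078  0.997 -0.017]
 [-0.635 -0.062 -0.77 ]]
held pts 6071 [[-0.0127, -0.0255, -0.0108], [0.0022, 0.0003, -0.0061], [0.0106, 0.0262, 0.0103]]
axis x,z at y=0, slopes [-0.0032  0.0058 -0.0127 -0.0856]
scene base 2211 ((0.6274818778038025, 0.1590399146080017), (0.2385903000831604, 0.17260561883449554), 5.034083843231201) 0.04104699768556164
anvil 107 ((0.5878133177757263, 0.15820780396461487), (0.05148182809352875, 0.043169956654310226), 4.962666034698486) 0.07905330686148693
stop 29 ((0.6040105223655701, 0.1585576981306076), (0.023381931707262993, 0.019327649846673012), 82.66322326660156)
anvil_top 0.92 [183.2 350.5] [0.577  0.1523 0.08  ]
stop_face 0.65 [182.3 353.5] [0.59   0.1472 0.094 ]
lever_knob 0.51 [146.3 338.2] [0.5696 0.0839 0.264 ]
side base 2409 ((0.6253480315208435, 0.158310204744339), (0.23683813214302063, 0.17315912246704102), 5.77016019821167) 0.04218458292188165
anvil 147 ((0.5845418572425842, 0.15800327062606812), (0.04914605990052223, 0.0405719019472599), 11.093071937561035) 0.08011131493897183
stop 34 ((0.6018273830413818, 0.15904086828231812), (0.021859291940927505, 0.01660567708313465), 63.502384185791016)
anvil_top 0.95 [172.9 293.6] [0.5899 0.1515 0.08  ]
stop_face 0.66 [163.6 297.6] [0.6109 0.167  0.094 ]
lever_knob 0.46 [134.3 293.5] [0.5662 0.0844 0.264 ]
wrist base 20819 ((0.6014540195465088, 0.1618807166814804), (0.1889478862285614, 0.16657400131225586), 5.253084659576416) 0.04213702909156125
anvil 738 ((0.5700845122337341, 0.15917758643627167), (0.017000220715999603, 0.03636789694428444), 2.759284496307373) 0.07990892447918192
anvil_top 0.93 [250.7 326. ] [0.5897 0.162  0.08  ]
gauge_tip 0.63 [310.3 322.1] [0.5934 0.1612 0.125 ]
lever_knob 0.19 [310.3 320. ] [0.0263 0.13   0.264 ]
```

View pics/i.png

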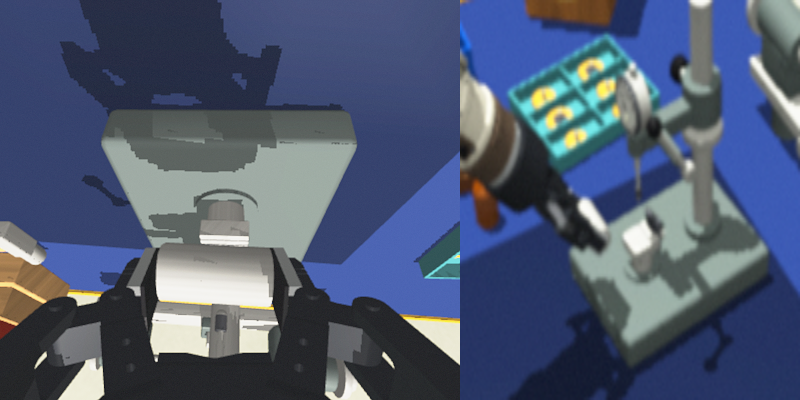

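Call:
arm_command(
  translation=[
    [-0.8,0.1,1.5],
    [-1.6,0.2,3],
    [-2.3,0.3,4.4],
    [-2.8,0.4,5.4],
    [-3.1,0.5,5.9],
  ],
  turn=[0,0,0,0,0],
  hand=[0.8,0.8,0.8,0.8,0.8],
)

```text
clock: 19.05
eef_pos: [0.5666, 0.1571, 0.1031]
tool_rot: [-0.033, 0.94, -0.021, 0.34]
ft_force: [0.2, -0.6, -1.9]
grip_width: 0.0533
```

Call:
arm_command(
  translation=[
    [-0.1,0,0.2],
    [-0.2,0,0.4],
    [-0.2,0,0.4],
    [-0.2,0,0.4],
    [-0.2,0,0.4],
  ],
  turn=[0,0,0,0,0],
  hand=[0.8,0.8,0.8,0.8,0.8],
)

```text
clock: 19.47
eef_pos: [0.5693, 0.1571, 0.1021]
tool_rot: [-0.033, 0.94, -0.02, 0.34]
ft_force: [-0.0, -0.3, -2.8]
grip_width: 0.0531
```

```bash
python3 - <<'E'
from held import *
axisw([-.012,1,-.085]);held();plan([.5694,.157,.1005])
im,d=camera("wrist");b,_=camera("side");s,_=camera("scene")
save("j.png",np.hstack([cv2.resize(im[200:,150:500],(350,300)),cv2.resize(b[130:190,260:330],(280,240))[:,:].copy()[:240] if 0 else cv2.resize(b[125:190,260:325],(300,300))]))
E
```

```text
roller axis [-0.094  0.996  0.012] heading 95.38 incl 0.68
clock 19.4667 eef [0.5693 0.1571 0.1021] j [ 0.398  0.248 -0.702 -0.028 -0.266  0.237] F [-0.  -0.3 -2.8] w 0.0531
R cols
 [[-0.767 -0.049  0.64 ]
 [-0.077  0.997 -0.016]
 [-0.637 -0.061 -0.768]]
held pts 9215 [[-0.0131, -0.0254, -0.0135], [0.0063, 0.0018, -0.0036], [0.0275, 0.026, 0.0338]]
axis x,z at y=0, slopes [ 0.002   0.0077  0.1427 -0.043 ]
clock 19.5167 eef [0.5693 0.1572 0.1022] j [ 0.398  0.248 -0.702 -0.029 -0.266  0.237] F [-0.2  1.4 -1.6] w 0.0531
R cols
 [[-0.767 -0.049  0.64 ]
 [-0.077  0.997 -0.016]
 [-0.637 -0.061 -0.768]]
delta cm tool [ 0.1  -0.01  0.13]
```

View pics/j.png

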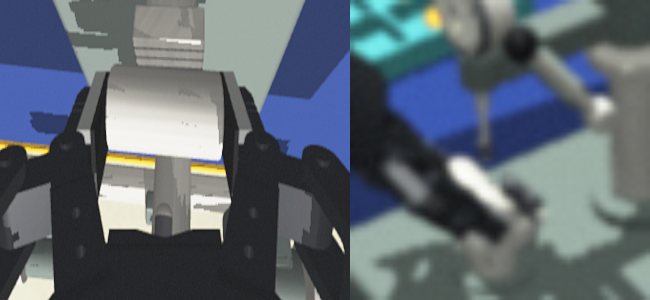

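Call:
arm_command(
  translation=[
    [0.1,0.05,0.1],
    [0.18,0.1,0.2],
    [0.25,0.13,0.3],
    [0.32,0.13,0.38],
    [0.32,0.13,0.38],
  ],
  turn=[0,0,0,0,0],
  hand=[0.8,0.8,0.8,0.8,0.8],
)

```text
clock: 20.08
eef_pos: [0.5697, 0.1582, 0.0969]
tool_rot: [-0.033, 0.94, -0.02, 0.34]
ft_force: [-0.1, 0.2, -1.4]
grip_width: 0.0533
```

Call:
arm_command(
  translation=[
    [0,0,0],
    [0,0,0],
  ],
  turn=[0,0],
  hand=[0.8,0.8],
)

```text
clock: 20.25
eef_pos: [0.5696, 0.1582, 0.0969]
tool_rot: [-0.033, 0.94, -0.02, 0.34]
ft_force: [-1.2, -0.1, -2.4]
grip_width: 0.0529
```

Call:
arm_command(
  translation=[
    [-0.08,0,0.06],
    [-0.15,0.01,0.13],
    [-0.23,0.01,0.19],
    [-0.31,0.02,0.25],
    [-0.31,0.02,0.25],
  ],
  turn=[0,0,0,0,0],
  hand=[0.8,0.8,0.8,0.8,0.8],
)

```text
clock: 20.67
eef_pos: [0.5738, 0.1586, 0.097]
tool_rot: [-0.033, 0.94, -0.02, 0.34]
ft_force: [1.1, -0.4, -3.3]
grip_width: 0.0531
```

Call:
arm_command(
  translation=[
    [-0.04,0,0.03],
    [-0.08,0.01,0.06],
    [-0.08,0.01,0.06],
    [-0.08,0.01,0.06],
  ],
  turn=[0,0,0,0],
  hand=[0.8,0.8,0.8,0.8],
)

```text
clock: 21.0
eef_pos: [0.5745, 0.1587, 0.097]
tool_rot: [-0.033, 0.94, -0.02, 0.34]
ft_force: [-0.8, -0.5, -2.4]
grip_width: 0.053
```

Call:
arm_command(
  translation=[
    [-0.04,0,0.03],
    [-0.08,0.01,0.06],
    [-0.08,0.01,0.06],
    [-0.08,0.01,0.06],
  ],
  turn=[0,0,0,0],
  hand=[0.8,0.8,0.8,0.8],
)

```text
clock: 21.33
eef_pos: [0.5756, 0.1589, 0.0971]
tool_rot: [-0.033, 0.94, -0.02, 0.34]
ft_force: [0.1, -0.5, -2.6]
grip_width: 0.0533
```

Call:
arm_command(
  translation=[
    [-0.02,0,0.02],
    [-0.04,0,0.03],
    [-0.04,0,0.03],
    [-0.04,0,0.03],
  ],
  turn=[0,0,0,0],
  hand=[0.8,0.8,0.8,0.8],
)

```text
clock: 21.67
eef_pos: [0.5761, 0.1589, 0.0971]
tool_rot: [-0.033, 0.94, -0.02, 0.34]
ft_force: [0.8, 0.3, -2.7]
grip_width: 0.0527
```

Call:
arm_command(
  translation=[
    [-0.02,0,0.02],
    [-0.04,0,0.03],
    [-0.04,0,0.03],
    [-0.04,0,0.03],
  ],
  turn=[0,0,0,0],
  hand=[0.8,0.8,0.8,0.8],
)

```text
clock: 22.0
eef_pos: [0.5766, 0.1589, 0.0971]
tool_rot: [-0.033, 0.94, -0.02, 0.34]
ft_force: [-0.1, 1.1, -1.8]
grip_width: 0.0532
```

Call:
arm_command(
  translation=[
    [-0.02,0,0.02],
    [-0.04,0,0.03],
    [-0.04,0,0.03],
    [-0.04,0,0.03],
  ],
  turn=[0,0,0,0],
  hand=[0.8,0.8,0.8,0.8],
)

```text
clock: 22.33
eef_pos: [0.5771, 0.1589, 0.0971]
tool_rot: [-0.033, 0.94, -0.02, 0.34]
ft_force: [-0.7, -0.2, -3.2]
grip_width: 0.053
```

Call:
arm_command(
  translation=[
    [-0.02,0,0.02],
    [-0.04,0,0.03],
    [-0.04,0,0.03],
    [-0.04,0,0.03],
  ],
  turn=[0,0,0,0],
  hand=[0.8,0.8,0.8,0.8],
)

```text
clock: 22.67
eef_pos: [0.5776, 0.159, 0.0972]
tool_rot: [-0.033, 0.94, -0.02, 0.34]
ft_force: [-1.2, -0.3, -2.2]
grip_width: 0.0529
```

Call:
arm_command(
  translation=[
    [-0.02,0,0.02],
    [-0.04,0,0.03],
    [-0.04,0,0.03],
    [-0.04,0,0.03],
  ],
  turn=[0,0,0,0],
  hand=[0.8,0.8,0.8,0.8],
)

```text
clock: 23.0
eef_pos: [0.5777, 0.1589, 0.097]
tool_rot: [-0.033, 0.94, -0.02, 0.339]
ft_force: [-2.5, 0.6, -1.9]
grip_width: 0.0529
```

Call:
arm_command(
  translation=[
    [-0.02,0,0.02],
    [-0.04,0,0.03],
    [-0.04,0,0.03],
    [-0.04,0,0.03],
  ],
  turn=[0,0,0,0],
  hand=[0.8,0.8,0.8,0.8],
)

```text
clock: 23.33
eef_pos: [0.5778, 0.1589, 0.0969]
tool_rot: [-0.034, 0.94, -0.02, 0.339]
ft_force: [-5.0, 0.3, 1.5]
grip_width: 0.0532
```

```bash
python3 - <<'E'
from held import *
o=get_obs();R=Ro.from_quat(o["tool_rot"]).as_matrix();i=camera_info("wrist");im,d=camera("wrist");P,C=cloud("wrist",im,d,i)
yaw=np.radians(5.6);rc=R@[-.0032,.0003,.0058]+o["eef_pos"];X=np.array([np.cos(yaw),np.sin(yaw)]);Y=np.array([-X[1],X[0]])
D=P[:,:2]-rc[:2];q=np.stack([D@X,D@Y,P[:,2]],1)
for nm,k in(("anvil",(abs(q[:,2]-.08)<.004)&(abs(q[:,0])<.035)&(abs(q[:,1])<.03)),("roller",(q[:,2]>.096)&(q[:,2]<.113)&(abs(q[:,0])<.02)&(abs(q[:,1])<.04))):
    if k.sum()>5:print(nm,k.sum(),np.percentile(q[k],[1,50,99],axis=0).round(4).tolist())
plan(None)
E
```

```text
anvil 1979 [[-0.0214, -0.0198, 0.0761], [-0.0154, 0.0014, 0.0802], [-0.0029, 0.0208, 0.0837]]
roller 5081 [[-0.0197, -0.0366, 0.0962], [-0.0112, 0.0024, 0.1034], [0.0009, 0.0382, 0.1115]]
clock 23.3833 eef [0.5778 0.1589 0.0969] j [ 0.394  0.272 -0.686 -0.037 -0.263  0.234] F [-4.8 -0.3  0.5] w 0.0529
R cols
 [[-0.768 -0.049  0.639]
 [-0.077  0.997 -0.016]
 [-0.636 -0.061 -0.769]]
```

Call:
arm_command(
  translation=[
    [0.02,0,0.02],
    [0.02,0,0.02],
    [0.02,0,0.02],
  ],
  turn=[0,0,0],
  hand=[0.8,0.8,0.8],
)

```text
clock: 23.63
eef_pos: [0.5778, 0.1589, 0.0968]
tool_rot: [-0.034, 0.94, -0.02, 0.339]
ft_force: [-6.7, -0.3, 2.6]
grip_width: 0.0528
```

Call:
arm_command(
  translation=[
    [0,0,0],
    [0,0,0],
    [0,0,0],
    [0,0,0],
    [0,0,0],
  ],
  turn=[0,0,0,0,0],
  hand=[0.36,0.33,0.3,0.27,0.24],
)

```text
clock: 24.05
eef_pos: [0.5794, 0.1592, 0.0977]
tool_rot: [-0.033, 0.939, -0.02, 0.341]
ft_force: [0.3, 0.5, 0.1]
grip_width: 0.0647
```

```bash
python3 - <<'E'
from held import *
plan(None)
im,d=camera("wrist");b,_=camera("side")
save("k.png",np.hstack([cv2.resize(im[200:,150:500],(440,377)),cv2.resize(b[125:190,260:325],(360,377),interpolation=cv2.INTER_CUBIC)]))
E
```

```text
clock 24.05 eef [0.5794 0.1592 0.0977] j [ 0.394  0.273 -0.684 -0.039 -0.263  0.234] F [0.3 0.5 0.1] w 0.0647
R cols
 [[-0.766 -0.048  0.641]
 [-0.076  0.997 -0.015]
 [-0.639 -0.06  -0.767]]
```

View pics/k.png

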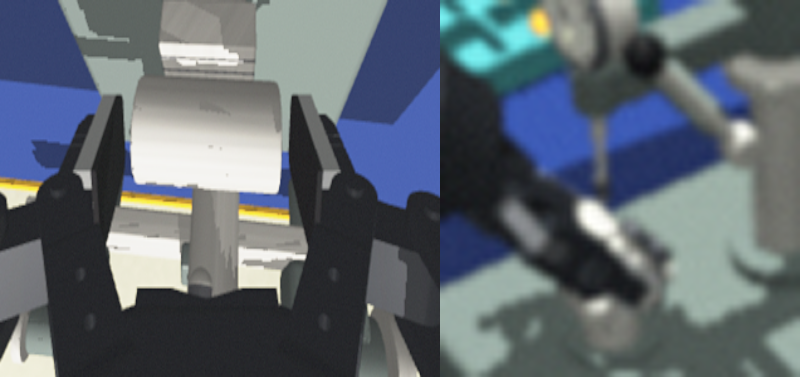

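Call:
arm_command(
  translation=[
    [0,0,0],
    [0,0,0],
    [0,0,-1],
    [0,0,-2.5],
    [0,0,-4.5],
  ],
  turn=[0,0,0,0,0],
  hand=[0.1,0.1,0.1,0.1,0.1],
)

```text
clock: 24.57
eef_pos: [0.5488, 0.1593, 0.131]
tool_rot: [-0.033, 0.94, -0.021, 0.339]
ft_force: [0.4, -0.5, 1.0]
grip_width: 0.0769
```

Call:
arm_command(
  translation=[
    [0,0,-2.5],
    [0,0,-5],
    [0,0,-7],
    [0,0,-7],
    [0,0,-7],
  ],
  turn=[0,0,0,0,0],
  hand=[0.1,0.1,0.1,0.1,0.1],
)

```text
clock: 24.98
eef_pos: [0.5051, 0.1613, 0.1871]
tool_rot: [-0.033, 0.939, -0.02, 0.341]
ft_force: [1.1, -0.2, -0.6]
grip_width: 0.0769
```

```bash
cat > chk.py <<'E'
from held import *
plan(None)
i=camera_info("wrist");im,d=camera("wrist");P,C=cloud("wrist",im,d,i)
o0=np.array([.5835,.1598]);yaw=np.radians(5.6);X=np.array([np.cos(yaw),np.sin(yaw)]);Y=np.array([-X[1],X[0]])
D=P[:,:2]-o0;q=np.stack([D@X,D@Y,P[:,2]],1)
g=(C.max(1)-C.min(1)<60)
k=(abs(q[:,2]-.08)<.003)&(abs(q[:,0])<.035)&(abs(q[:,1])<.025)&g
print("anvil",k.sum(),np.percentile(q[k],[1,50,99],axis=0).round(4).tolist())
k=(q[:,2]>.09)&(q[:,2]<.112)&(abs(q[:,0])<.02)&(abs(q[:,1])<.035)&g;r=q[k]
print("roller",k.sum(),np.percentile(r,[1,50,99],axis=0).round(4).tolist())
from scipy.optimize import least_squares as ls
f=lambda p:np.hypot(r[:,0]-p[0]-p[2]*r[:,1],r[:,2]-p[1])-.014
print("x,z,slope",ls(f,[0,.094,0],loss="soft_l1",f_scale=.001).x.round(4))
E
cat >> chk.py <<'E'
b,_=camera("side");save("l.png",np.hstack([cv2.resize(im[60:400,150:500],(440,427)),cv2.resize(b[110:190,260:340],(360,427),interpolation=cv2.INTER_CUBIC)]))
E
python3 chk.py
```

```text
clock 24.9833 eef [0.5051 0.1613 0.1871] j [ 0.478 -0.015 -0.706  0.245 -0.313  0.304] F [ 1.1 -0.2 -0.6] w 0.0769
R cols
 [[-0.765 -0.049  0.642]
 [-0.076  0.997 -0.014]
 [-0.64  -0.059 -0.766]]
anvil 618 [[-0.0208, -0.0167, 0.0772], [-0.0146, 0.0007, 0.0801], [-0.0042, 0.018, 0.0811]]
roller 2000 [[-0.0146, -0.0251, 0.0904], [-0.0106, 0.0012, 0.1026], [0.0178, 0.0271, 0.1083]]
x,z,slope [0.0003 0.094  0.0023]
```

View pics/l.png

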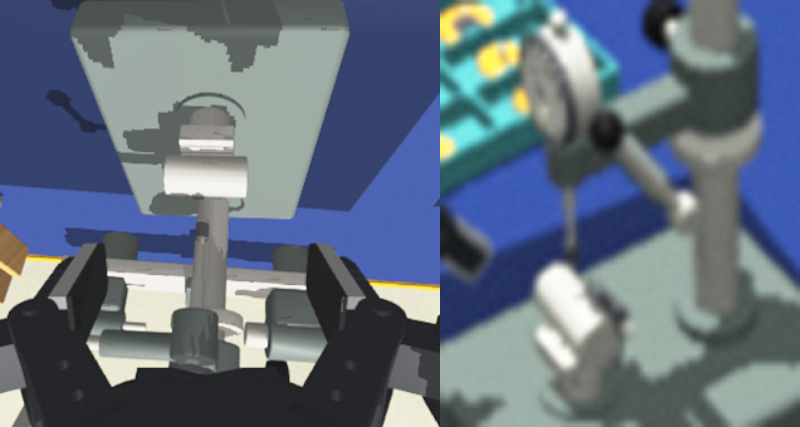

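Picture l shows the roller lying square on the anvil against the stop. The fit gives z = 94.0 mm, y of about +1 mm and a slope of 0.002. The spindle is above it and the lever is still up, with its knob at about (605,130). Next I'll measure the knob.

```bash
cat > lev.py <<'E'
from held import *
from scipy.optimize import least_squares as ls
X=np.array([.9952,.0976,0]);Y=np.array([-.0976,.9952,0]);piv=np.array([.583,.158,.197])+.03*X-.08*Y
def knob(a): return piv+.085*(-np.cos(a)*X+np.array([0,0,np.sin(a)]))
def meas():
    for c in("scene","side"):
        im,d=camera(c);P,C=cloud(c,im,d)
        for a in(.85,.92,1.0): pass
        k=(np.linalg.norm(P-knob(.92),axis=1)<.025)&(C.mean(1)<75);q=P[k]
        if k.sum()<6: print(c,"few",k.sum());continue
        s=ls(lambda p:np.linalg.norm(q-p,axis=1)-.01,q.mean(0)+[0,0,-.005],loss="soft_l1",f_scale=.002).x
        v=s-piv;print(c,k.sum(),"knob",s.round(4),"angle",np.arctan2(v[2],-v@X).round(3),"len",np.hypot(v[2],v@X).round(4),"y off",(v@Y).round(4))
if __name__=="__main__":
    meas();print(knob(.92));plan(None)
E
python3 lev.py
```

```text
scene 36 knob [0.5713 0.0763 0.2666] angle 0.952 len 0.0855 y off -0.0002
side 45 knob [0.5724 0.0779 0.2675] angle 0.97 len 0.0855 y off 0.0013
[0.56941646 0.07628612 0.26462614]
clock 25.1833 eef [0.5048 0.1605 0.1841] j [ 0.477 -0.01  -0.707  0.245 -0.313  0.304] F [ 0.3  0.5 -0.4] w 0.0769
R cols
 [[-0.768 -0.048  0.639]
 [-0.077  0.997 -0.017]
 [-0.636 -0.062 -0.769]]
```

Call:
arm_command(
  translation=[
    [0,0,-3],
    [0,0,-6],
    [0,0,-10],
    [0,0,-14],
    [0,0,-18],
  ],
  turn=[0,0,0,0,0],
  hand=[0.3,0.6,1,1,1],
)

```text
clock: 25.6
eef_pos: [0.3886, 0.1627, 0.3235]
tool_rot: [-0.033, 0.94, -0.021, 0.339]
ft_force: [1.0, 1.7, 0.1]
grip_width: 0.0162
```

```bash
python3 -c "
from lev import *
plan(knob(.92)+[.0097,.0017,.0211]+.03*np.array([.77,.07,.64]))"
```

```text
clock 25.6 eef [0.3886 0.1627 0.3235] j [ 0.689 -0.362 -0.562  0.813 -0.433  0.493] F [1.  1.7 0.1] w 0.0162
R cols
 [[-0.768 -0.047  0.638]
 [-0.076  0.997 -0.018]
 [-0.635 -0.063 -0.77 ]]
delta cm tool [-14.6   -9.13  15.2 ]
```

Call:
arm_command(
  translation=[
    [-0.8,-3.2,-1],
    [-1.6,-6.4,-2],
    [-2.5,-9.4,-3.1],
    [-5.4,-9.2,-0.2],
    [-8.3,-9.1,2.7],
  ],
  turn=[0,0,0,0,0],
  hand=[1,1,1,1,1],
)

```text
clock: 26.02
eef_pos: [0.4763, 0.0772, 0.3667]
tool_rot: [-0.031, 0.938, -0.019, 0.345]
ft_force: [0.4, 0.2, 0.8]
grip_width: -0.0001
```

Call:
arm_command(
  translation=[
    [-2.9,0,2.8],
    [-5.8,0,5.6],
    [-8.6,0,8.4],
    [-8.6,0,8.4],
  ],
  turn=[0,0,0,0],
  hand=[1,1,1,1],
)

```text
clock: 26.35
eef_pos: [0.6004, 0.0836, 0.3457]
tool_rot: [-0.033, 0.941, -0.021, 0.336]
ft_force: [0.2, 0.4, -0.3]
grip_width: -0.0006
```

```bash
python3 -c "
from lev import *
meas()
plan(np.array([.572,.077,.267])+[.0097,.0017,.0211]+.02*np.array([.77,.07,.64]))"
```

```text
scene 37 knob [0.5711 0.0765 0.2673] angle 0.954 len 0.0861 y off 0.0001
side 46 knob [0.5722 0.0785 0.2672] angle 0.966 len 0.0853 y off 0.0019
clock 26.45 eef [0.5957 0.0834 0.3471] j [ 0.212 -0.049 -0.284  0.663 -0.151  0.089] F [-0.5  0.6 -0.1] w 0.0002
R cols
 [[-0.772 -0.048  0.634]
 [-0.076  0.997 -0.018]
 [-0.631 -0.062 -0.773]]
delta cm tool [ 2.84 -0.05  3.67]
```

Call:
arm_command(
  translation=[
    [0.9,0,1.2],
    [1.9,-0.1,2.5],
    [2.8,-0.1,3.7],
    [2.8,-0.1,3.7],
    [2.8,-0.1,3.7],
  ],
  turn=[0,0,0,0,0],
  hand=[1,1,1,1,1],
)

```text
clock: 26.87
eef_pos: [0.5958, 0.0802, 0.3045]
tool_rot: [-0.033, 0.94, -0.021, 0.339]
ft_force: [0.9, -0.3, -0.1]
grip_width: -0.0001
```

Call:
arm_command(
  translation=[
    [0.8,0,0],
    [1.6,0,0],
    [2.4,0,0.1],
    [3.2,0,0.15],
    [4,0,0.25],
  ],
  turn=[0,0,0,0,0],
  hand=[1,1,1,1,1],
)

```text
clock: 27.28
eef_pos: [0.5682, 0.0775, 0.2794]
tool_rot: [-0.033, 0.939, -0.02, 0.342]
ft_force: [0.4, -0.5, 2.2]
grip_width: 0.0003
```

```bash
cat > ang.py <<'E'
from lev import *
def sw():
    for c in("scene","side"):
        im,d=camera(c);P,C=cloud(c,im,d);v=P-piv;k=(abs(v@Y)<.013)&(C.mean(1)<200)
        u=np.stack([-v@X,v[:,2]],1);r=np.hypot(*u.T);k&=(r>.03)&(r<.1)&(u[:,0]>0)&(u[:,1]<.085)&(u[:,1]>-.03)
        th=np.arctan2(u[k,1],u[k,0]);print(c,k.sum(),"angle pct",np.percentile(th,[5,25,50]).round(3) if k.sum() else "")
plan(knob(0)+[.0097,.0017,.0211])
for a in(.96,.7,.5,.3,0):print(a,"knob in tool",(Ro.from_quat(get_obs()["tool_rot"]).inv().apply(knob(a)-get_obs()["eef_pos"])).round(4))
sw()
E
python3 ang.py
```

```text
clock 27.2833 eef [0.5682 0.0775 0.2794] j [ 0.211 -0.068 -0.491  0.463 -0.15   0.087] F [ 0.4 -0.5  2.2] w 0.0003
R cols
 [[-0.764 -0.049  0.643]
 [-0.076  0.997 -0.015]
 [-0.64  -0.06  -0.766]]
delta cm tool [5.66 0.2  3.26]
0.96 knob in tool [ 0.0053 -0.0003  0.0123]
0.7 knob in tool [ 0.0273 -0.0002  0.0133]
0.5 knob in tool [0.0436 0.0001 0.0179]
0.3 knob in tool [0.0587 0.0008 0.0257]
0 knob in tool [0.0777 0.0021 0.0425]
scene 111 angle pct [0.718 0.781 0.826]
side 128 angle pct [0.68  0.739 0.792]
```

Call:
arm_command(
  translation=[
    [0.4,0,0.4],
    [1.1,0,0.7],
    [2,0,1],
    [2.9,0,1.5],
    [3.7,0.1,2],
  ],
  turn=[0,0,0,0,0],
  hand=[1,1,1,1,1],
)

```text
clock: 27.8
eef_pos: [0.5517, 0.0748, 0.2377]
tool_rot: [-0.033, 0.94, -0.021, 0.339]
ft_force: [0.4, -1.8, 1.7]
grip_width: 0.0002
```

Call:
arm_command(
  translation=[
    [0.6,0,0.4],
    [1,0.1,0.8],
    [1.4,0.1,1.1],
    [1.4,0.1,1.1],
  ],
  turn=[0,0,0,0],
  hand=[1,1,1,1],
)

```text
clock: 28.13
eef_pos: [0.5477, 0.0747, 0.2197]
tool_rot: [-0.033, 0.94, -0.021, 0.338]
ft_force: [-1.7, -0.4, -0.7]
grip_width: -0.0001
```

```bash
python3 ang.py
```

```text
clock 28.1333 eef [0.5477 0.0747 0.2197] j [ 0.215 -0.043 -0.635  0.301 -0.153  0.09 ] F [-1.7 -0.4 -0.7] w -0.0001
R cols
 [[-0.769 -0.049  0.638]
 [-0.077  0.997 -0.016]
 [-0.635 -0.061 -0.77 ]]
delta cm tool [0.25 0.02 0.  ]
0.96 knob in tool [-0.0487 -0.0022 -0.0206]
0.7 knob in tool [-0.0267 -0.0021 -0.0194]
0.5 knob in tool [-0.0104 -0.0017 -0.0147]
0.3 knob in tool [ 0.0046 -0.0011 -0.0068]
0 knob in tool [0.0235 0.0003 0.0101]
scene 170 angle pct [0.012 0.09  0.341]
side 144 angle pct [0.019 0.076 0.153]
```

Nearly down. I'll push down gently until the end stop is felt.

Call:
arm_command(
  translation=[
    [0.1,0,0.1],
    [0.2,0,0.2],
    [0.2,0,0.2],
  ],
  turn=[0,0,0],
  hand=[1,1,1],
)

```text
clock: 28.48
eef_pos: [0.5485, 0.0747, 0.2189]
tool_rot: [-0.033, 0.94, -0.02, 0.34]
ft_force: [-0.5, -0.1, 1.5]
grip_width: -0.0001
```

Call:
arm_command(
  translation=[
    [0.1,0,0.1],
    [0.2,0,0.2],
    [0.2,0,0.2],
  ],
  turn=[0,0,0],
  hand=[1,1,1],
)

```text
clock: 28.73
eef_pos: [0.5485, 0.0747, 0.2165]
tool_rot: [-0.033, 0.939, -0.02, 0.34]
ft_force: [-2.0, 0.4, 3.8]
grip_width: 0.0003
```

Call:
arm_command(
  translation=[
    [0.07,0,0.08],
    [0.13,0,0.15],
    [0.13,0,0.15],
    [0.13,0,0.15],
  ],
  turn=[0,0,0,0],
  hand=[1,1,1,1],
)

```text
clock: 29.07
eef_pos: [0.5489, 0.0747, 0.2161]
tool_rot: [-0.033, 0.939, -0.02, 0.342]
ft_force: [-8.9, 0.2, 11.3]
grip_width: -0.0001
```

Call:
arm_command(
  translation=[
    [0.07,0,0.08],
    [0.13,0,0.15],
    [0.13,0,0.15],
    [0.13,0,0.15],
  ],
  turn=[0,0,0,0],
  hand=[1,1,1,1],
)

```text
clock: 29.4
eef_pos: [0.5492, 0.0748, 0.2157]
tool_rot: [-0.033, 0.939, -0.02, 0.343]
ft_force: [-15.8, 0.7, 19.4]
grip_width: -0.0002
```

```bash
python3 ang.py
```

```text
clock 29.4 eef [0.5492 0.0748 0.2157] j [ 0.214 -0.037 -0.649  0.272 -0.152  0.089] F [-15.8   0.7  19.4] w -0.0002
R cols
 [[-0.763 -0.049  0.645]
 [-0.076  0.997 -0.014]
 [-0.642 -0.06  -0.764]]
delta cm tool [ 0.11 -0.   -0.41]
0.96 knob in tool [-0.0503 -0.0024 -0.0242]
0.7 knob in tool [-0.0283 -0.0023 -0.0232]
0.5 knob in tool [-0.012  -0.0019 -0.0187]
0.3 knob in tool [ 0.0031 -0.0013 -0.011 ]
0 knob in tool [0.0222 0.     0.0058]
scene 180 angle pct [-0.028  0.059  0.319]
side 136 angle pct [-0.018  0.043  0.127]
```

Call:
arm_command(
  translation=[
    [-0.6,0,-0.8],
    [-1.9,-0.2,-2.3],
    [-3.8,-0.4,-4.6],
    [-5,-0.5,-6.2],
    [-6.3,-0.6,-7.7],
  ],
  turn=[0,0,0,0,0],
  hand=[1,1,1,1,1],
)

```text
clock: 29.92
eef_pos: [0.547, 0.0741, 0.3123]
tool_rot: [-0.033, 0.94, -0.021, 0.339]
ft_force: [1.0, -0.0, -0.4]
grip_width: 0.0
```

Call:
arm_command(
  translation=[
    [0,0,-3],
    [0,0,-6.5],
    [0,0,-10],
    [0,0,-10],
    [0,0,-10],
  ],
  turn=[0,0,0,0,0],
  hand=[1,1,1,1,1],
)

```text
clock: 30.33
eef_pos: [0.4833, 0.0761, 0.3908]
tool_rot: [-0.033, 0.939, -0.02, 0.342]
ft_force: [0.0, -0.1, -1.4]
grip_width: 0.0
```

```bash
sed -i 's/pics.*//' /dev/null; python3 - <<'E'
from lev import *
plan(None)
ims=[]
for c,bx in(("scene",(125,215,310,420)),("side",(95,195,245,345))):
    im,d=camera(c);P,C=cloud(c,im,d)
    k=(np.linalg.norm(P-knob(0),axis=1)<.022)&(C.mean(1)<80);q=P[k]
    if k.sum()>6:
        s=ls(lambda p:np.linalg.norm(q-p,axis=1)-.01,q.mean(0)+[0,0,-.005],loss="soft_l1",f_scale=.002).x;v=s-piv
        print(c,k.sum(),"knob",s.round(4),"angle",np.arctan2(v[2],-v@X).round(3),"len",np.hypot(v[2],v@X).round(4))
    O=np.array([.583,.158,0]);D=P-O;g=C.max(1)-C.min(1)<60
    r=np.stack([D@X,D@Y,D[:,2]],1);r=r[(r[:,2]>.087)&(r[:,2]<.113)&(abs(r[:,0])<.02)&(abs(r[:,1])<.035)&g]
    print("roller",len(r),ls(lambda p:np.hypot(r[:,0]-p[0]-p[2]*r[:,1],r[:,2]-p[1])-.014,[0,.094,0],loss="soft_l1",f_scale=.001).x.round(4),np.percentile(r[:,1],[2,98]).round(4))
    for n in("bush_center","arbor_center","loupe_mid"):
        z=spot_point(c,n)[:1];print(n,[np.round(w(c,t["location"],z=.015),3) for t in z])
    ims.append(cv2.resize(im[bx[0]:bx[1],bx[2]:bx[3]],(400,360),interpolation=cv2.INTER_CUBIC))
save("m.png",np.hstack(ims))
E
```

```text
clock 30.3333 eef [0.4833 0.0761 0.3908] j [ 0.264 -0.302 -0.374  0.82  -0.183  0.128] F [ 0.  -0.1 -1.4] w 0.0
R cols
 [[-0.764 -0.049  0.643]
 [-0.076  0.997 -0.015]
 [-0.64  -0.06  -0.766]]
scene 35 knob [0.5351 0.073  0.197 ] angle 0.0 len 0.0859
roller 143 [-0.      0.0926 -0.0507] [-0.0295  0.024 ]
bush_center [array([ 0.577, -0.233,  0.015])]
arbor_center [array([ 0.44 , -0.311,  0.015])]
loupe_mid [array([0.359, 0.012, 0.015])]
side 40 knob [0.5359 0.074  0.1966] angle -0.005 len 0.0851
roller 157 [0.0011 0.0947 0.0244] [-0.0281  0.0231]
bush_center [array([ 0.578, -0.226,  0.015])]
arbor_center [array([ 0.436, -0.303,  0.015])]
loupe_mid [array([0.346, 0.006, 0.015])]sed: couldn't edit /dev/null: not a regular file
```

View pics/m.png

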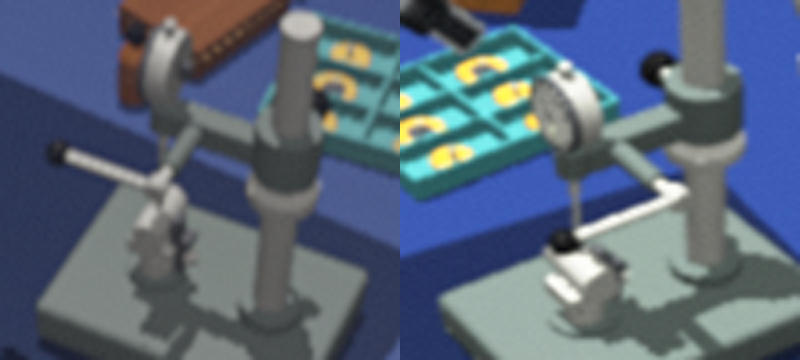

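Picture m shows the lever level with its knob at (60,152) and the spindle down on the roller, which still sits against the stop. The measured lever angle is about 0 and the arm is clear.

```bash
python3 -c "
from workcell import *
print(job_done())"
```

```text
the job is handed in; nothing more can be done
None
```

The roller is on the anvil against the back stop, the lift lever is right down, and the job is handed in at about 30 s of the 72 s. No verdict came back.

**What I did**
- I gripped the grey steel roller by its end faces.
- A vertical gripper would have hit the dial. I tilted the tool about 40° by driving the arm against its joint limits, then came in from the front.
- I laid the roller on the anvil and pushed it against the stop with about 5–7 N. I let go with the lever still up, then pressed the lever to its end stop with about 25 N.

**Last checks**

| Check | Result |
|---|---|
| Roller after release (close wrist view) | height 94.0 mm, x +0.3 mm, y about +1 mm, square within 0.003 rad |
| Lever angle at the end | 0.00 rad (scene camera), -0.005 rad (side camera) |
| Arm | withdrawn, no contact force |
| Bush and arbor | where they started, within the measuring error |

**Weak or disagreeing checks**
- **Cameras:** the wrist and fixed cameras differ by about 5 mm on where the stand is sideways. The fixed cameras therefore put the roller at about y = -2.5 mm, still inside the 8 mm limit.
- **Squareness at the end:** the final readings from the far cameras were coarse, with slopes of -0.05 and +0.02. I relied on the close wrist fit, which I took before lowering the lever.
- **Gauge tip force:** I did not measure it directly. The last picture shows the tip down on the roller.
- **Other pieces:** I did not re-measure the screwdriver, bottle or hammer at the end. I located the loupe only at the end, with no starting position to compare.

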